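Hang the last gauge on the display carousel

TASK

Turn the display carousel until its one empty hook points straight out over the marker tab at the front of its foot, and only then pick up the loose square gauge and hang it by its metal bail on that hook. Its dial must face outwards, away from the carousel's column, and it must hang upright, at rest and let go, with the hook still at the front. Leave the round instrument, the carton and the spanner where they are.

Things in the scene. Friction and masses are not known exactly. Their poses are not given: they have to be found in the camera images.
- stand: Fixed grey round foot of the carousel, 200 mm across, 16 mm high, origin on the table at the carousel's vertical axis. Its own -x direction is the front: a tab 16 mm wide and 12 mm high sticks out there to 132 mm from the axis. The front faces back towards the robot and to its right (yaw differs).
- front_mark (a point): Top of the outer end of the front tab, 132 mm from the axis.
- carousel (a joint): Angle of the rotating part about its vertical axis, rad, growing anticlockwise seen from above; 0 (or a full turn, 6.283) = empty hook over the front tab. Turns both ways (-7 to 7) against about 0.12 N m of dry friction, stays where left. It carries a 28 mm steel column with four hooks 90 degrees apart; three already carry fixed gauges like the loose one.
- disc_top (a point): Centre of the top face of the carousel's grey top disc, 241 mm over the table. The disc is 170 mm across, 6 mm thick, turns with the hooks; its underside is 70 mm above the hook seats. A gripper held vertically over a gauge at its hook would hit the disc's rim: it must lean back outwards, about 35 degrees from vertical.
- hook_seat (a point): Seat on top of the empty hook's rod, 88 mm from the axis, 165 mm over the table. Own x points in towards the column, z up; turns with the carousel. The hook is a 6 mm steel rod running outwards with its end bent up; the end is 107 mm from the axis and reaches 9 mm above the seat. A stop collar 24 mm across sits on the rod 16 mm inwards of the seat.
- peg_top (a point): Centre of the top of the upright round steel crank peg for turning the carousel: 16 mm in diameter, standing 50 mm high on the top disc, 60 mm from the axis, on the side opposite the empty hook. Top 291 mm over the table.
- gauge: The loose gauge: black square instrument standing upright, 50 mm deep (own x), 48 wide (own y), 50 tall, about 0.18 kg, white round dial on its -x face, facing back towards the robot or to its right; origin at the centre of its underside. An aluminium bail stands over it: two flat cheeks joined by a gable roof 4 mm thick, its ridge along x.
- gauge_grip (a point): Middle between the bail's cheeks, 62 mm above the gauge's origin: the place to grip. The cheeks' outer faces are 52 mm apart in y, 22 mm deep in x, and run from 14 to 70 mm above the origin. The window under the roof, open to front and back, is 46 mm wide and about 31 mm high at the middle.
- gauge_eye (a point): Underside of the bail's ridge, the point that rests on the hook: 81.5 mm above the gauge's origin, ridge's top 87 mm.
- gauge_dial (a point): Centre of the dial face, 26.5 mm in front (own -x) of the gauge's centre, 25 mm above its underside.
- round_gauge: Bystander: black round instrument lying on its side, 54 mm diameter, 60 mm long, no bail; origin at the centre of its underside.
- carton: Bystander: closed cardboard carton, 70 x 100 x 45 mm, origin at the centre of its underside.
- spanner: Bystander: steel spanner lying flat on the table, about 180 mm long.
Things that resemble listed ones, but are neither listed nor needed, are in the scene too. What is shaped like the gauge but green is not meant.

How it is judged:
By the outcome, as a careful person would: the job done as asked, in the order asked, and still so for the second after the job is handed in, with the robot touching nothing.
It also fails if it takes over 69 s, if anything falls off the work surface, if the arm or the gripper's body presses on something with over 40 N, if the wrist force passes 120 N, or if a joint passes its speed limit or range.

ROBOT

A 6-joint arm with a two-finger parallel gripper is mounted at the origin on the work surface. World frame = base frame: x ahead of the robot, y to its left, z up, the work surface at z = 0. Lengths are in m, angles in degrees, forces in N, time in s.
With the tool pointing down it reaches from about 0.375 to 0.9 m from the base axis. Payload 3.1 kg.
Tool frame: the origin (TCP) lies where the fingers leave the gripper's body, on its centre line; the fingertips stand bot.tips_ahead ahead of it and the grasp point (between the pads) lies 51 mm ahead of it (bot.tips_ahead is the distance from the TCP to the fingertips, in m); z points along the fingers, x is the direction in which the jaws open and shut, and the axes are right-handed (so a half turn about z gives the same grasp; the last joint's range is limited). The gripper opens to 87 mm and grips with 3 to 60 N. Pads are 19 mm wide; open, the fingers measure 117 mm over their backs; the gripper's body (75 mm by 190 mm) begins 51 mm behind the grasp point.
Start: joints at [60.877, 30.224, 82.088, -0, 67.689, -10.227], TCP at [0.202, 0.591, 0.292] pointing down, gripper open.
Joint ranges: [-176.69, 176.69], [-43.24, 126.21], [12.49, 139.97], [-82, 262], [0, 151.66], [-163.58, 163.58]. Speed limits (degrees/s): [159.86, 159.86, 180, 180, 180, 180].

INTERFACE

Orientations are given as a 3x3 rotation matrix whose columns are the frame's x, y, z axes.
In Python, from rig import bot, vision, nets gives the robot as it stands.
- The arm moves only by the tool play_rows, never from a script. Its argument "series" is a list of rows, each an object of numbers: "tx", "ty", "tz": the shift along the world's x, y, z as a fraction of full scale; "turn": the turn about the world's z as a fraction of full scale. A call has 1 to 10 rows; each row shifts and turns the commanded pose from where the row before left it; what a row does not reach is not made up. Full scale, the value 1, is 0.8 m for a shift and 60 degrees for a turn. A row lasts 1/10 s, in which the tool goes at most 50 mm and 8.59 degrees, less where a joint would pass 70% of its speed; a pose out of reach is approached as far as the arm can. A call with a number of a shift or a turn outside -1 to 1 is refused whole. A call with a gripper value outside its range is refused whole. "gripper" is the opening, from 0 (shut) to 1 (fully open), set as the call begins (left out, the last holds). The fingers move at their own pace and stop on an object; the grip force is fixed at half the most. Time passes only in rows, so rows that do not move let the fingers close. It gives the time, the measured TCP pose, the force and the opening at its end, in the units of the state.
- bot.read_state(): the state, without advancing time (a new reading comes with each control period).
- vision.capture(name): name is "scene" or "top" or "wrist"; returns a dict with "pixels" (400x640x3 uint8, blue, green, red), "fx", "fy", "cx", "cy" (pixels), "extrinsics" (4x4, takes a point from camera to world coordinates). Camera axes: x right, y down, z forward; pixel columns grow to the right and rows downward; lengths in m; the calibration is good to about 2 mm. A picture is of the moment at which its call begins. There is no depth.
- bot.hand_in(): hands the job in, once; it reports no verdict.
Trained networks look in a picture, given as the dict that the camera call returned (one of the last four; its "shot" number tells which), for a name from the list of things; names that differ only in an ending like _2 or _b are one class to them, and where a whole thing is asked for, a point or a joint stands for the part that bears it (a point fixed in the world has none). Each returns a list of dicts, best first, with "confidence" (0 to 1); they miss things now and then, are a little off and sometimes report something else, mostly with a low value. They report only what shows in the picture. A call takes as long as a camera call. They do not tell look-alikes from the thing itself.
- nets.look_for(picture, query): "at" ([column, row] as shares, 0 to 1, of the picture: columns of its width, rows of its height, amid what is visible of it).
- nets.masks_of(picture, query): "region" (400x640 bool, what is visible of it) and "at" ([column, row] as shares, 0 to 1, of the picture: columns of its width, rows of its height, amid what is visible of it).
The state is a dict: "time_s": time; "joint_positions": joint angles; "qvel": joint speeds; "tau": joint torques, N m; "position": TCP position; "tcp_rot": TCP orientation; "force": force on the tool from outside, world axes, zero at the start; "moment": the same for the moment, N m; "opening": opening from 0.0 (shut) to 1.0 (fully open).
Only numpy, scipy, OpenCV 4.12 (cv2) and the standard library are available. Lean on these libraries where they do the work, as an engineer would, in place of code of your own. Each camera call takes 0.05 s, during which the arm holds its last target.

## Working session

There is one attempt and no reset: what is moved stays moved. The work goes in short steps, Python scripts to look and compute and a tool call to move; the robot and the scene stay as the last step left them, time stands still between calls to the robot, and variables do not carry over. Pictures are saved under pics/ and viewed, and the job is handed in when it is done.

Besides the shell and the picture viewer there is one more tool, called after "Call:" as name([rows], argument=value, ...), one row to a line, values as JSON. play_rows: Moves the arm, as the interface text tells. Shift numbers are shares of 0.8 m and turn numbers shares of 60 degrees, none past 1 either way. Its arguments: {"type":"object","properties":{"series":{"type":"array"},"gripper":{"type":"number"}},"required":["series"]}

```bash
mkdir -p pics; ls
cat > h.py <<'E'
import numpy as np, cv2
from rig import bot, vision, nets
def cap(n,f):
    p=vision.capture(n); cv2.imwrite(f'pics/{f}.png',p['pixels']); return p
def proj(p,X):
    E=p['extrinsics']; c=np.linalg.inv(E)@np.append(X,1); return np.array([p['fx']*c[0]/c[2]+p['cx'],p['fy']*c[1]/c[2]+p['cy']])
def ray(p,uv):
    E=p['extrinsics']; d=E[:3,:3]@np.array([(uv[0]-p['cx'])/p['fx'],(uv[1]-p['cy'])/p['fy'],1]); return E[:3,3],d/np.linalg.norm(d)
def onz(p,uv,z):
    o,d=ray(p,uv); return o+d*(z-o[2])/d[2]
def px(a): return [a[0]*640,a[1]*400]
E
python3 - <<'E'
from h import *
import rig
s=bot.read_state(); print({k:np.round(v,3).tolist() for k,v in s.items()}); print(bot.tips_ahead)
print([x for x in dir(bot) if x[0]!='_'],[x for x in dir(vision) if x[0]!='_'])
for n in ['scene','top','wrist']:
    p=cap(n,n+'0'); print(n,p['fx'],p['cx'],p['cy'],np.round(p['extrinsics'],3).tolist())
E
```

```text
pics
{'time_s': 0.0, 'joint_positions': [60.876, 30.28, 82.157, -0.0, 67.688, -10.227], 'qvel': [0.02, 0.007, -0.111, 0.005, 0.014, 0.101], 'tau': [0.001, -44.003, -17.659, 0.063, 0.058, -0.0], 'position': [0.202, 0.591, 0.291], 'tcp_rot': [[0.324, 0.946, -0.001], [0.946, -0.324, -0.002], [-0.002, -0.0, -1.0]], 'force': [-0.248, -0.165, 0.568], 'moment': [0.051, -0.008, 0.002], 'opening': 0.996}
0.0697
['PlanningError', 'hand_in', 'read_state', 'tips_ahead'] ['capture']
scene 427.85214788217843 321.0894408434142 201.89180506586933 [[0.289, 0.651, -0.702, 1.5], [0.957, -0.192, 0.216, -0.366], [0.005, -0.735, -0.678, 1.104], [0.0, 0.0, 0.0, 1.0]]
top 470.79841884568856 324.3956812835285 195.68386593965766 [[-0.006, -0.992, 0.127, 0.387], [-1.0, 0.008, 0.015, -0.105], [-0.015, -0.126, -0.992, 1.664], [0.0, 0.0, 0.0, 1.0]]
wrist 293.58058793712854 317.90637271475885 202.6606469715282 [[0.322, 0.913, 0.249, 0.135], [0.947, -0.311, -0.086, 0.615], [-0.001, 0.263, -0.965, 0.384], [0.0, 0.0, 0.0, 1.0]]
```

View pics/scene0.png

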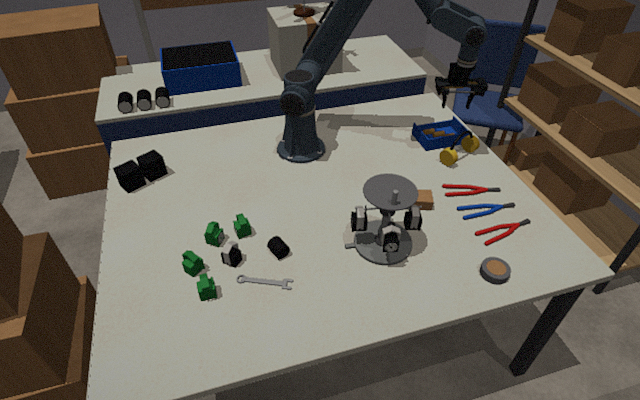

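View pics/top0.png

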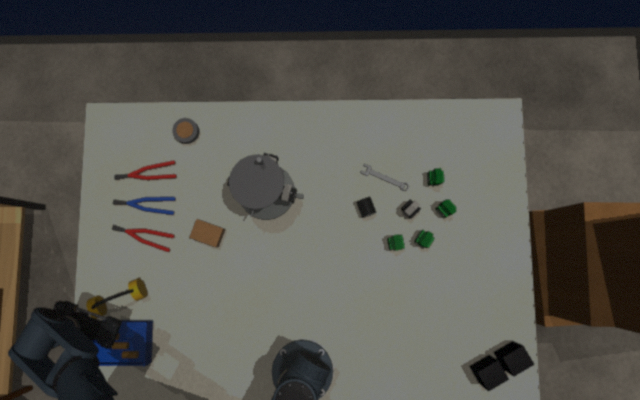

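View pics/wrist0.png

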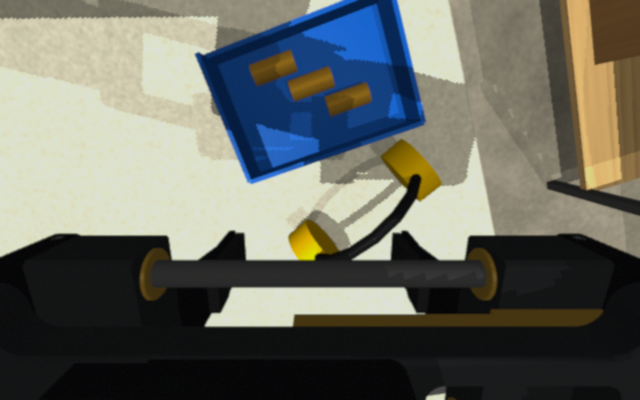

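```bash
python3 - <<'E'
from h import *
zs=dict(stand=0.008,front_mark=.012,disc_top=.241,hook_seat=.165,peg_top=.291,gauge=.04,gauge_grip=.062,gauge_eye=.0815,gauge_dial=.025,round_gauge=.027,carton=.045,spanner=.005)
for n in ['top','scene']:
    p=vision.capture(n)
    img=p['pixels'].copy()
    for q in zs:
        for r in nets.look_for(p,q)[:3]:
            uv=px(r['at']); print(n,q,round(r['confidence'],2),np.round(uv,1),np.round(onz(p,uv,zs[q]),3))
E
python3 - <<'E'
import cv2
a=cv2.imread('pics/top0.png'); b=cv2.imread('pics/scene0.png')
cv2.imwrite('pics/z1.png',cv2.resize(a[130:260,210:460],None,fx=3.2,fy=3.2,interpolation=cv2.INTER_CUBIC))
cv2.imwrite('pics/z2.png',cv2.resize(b[165:305,170:440],None,fx=2.9,fy=2.9,interpolation=cv2.INTER_CUBIC))
E
```

```text
top stand 0.67 [258.9 189.2] [0.624 0.152 0.008]
top stand 0.3 [259.5 186.2] [0.635 0.15  0.008]
top front_mark 0.58 [261.2 184.1] [0.642 0.144 0.012]
top disc_top 0.96 [258.  182.1] [0.613 0.119 0.241]
top hook_seat 0.74 [259.8 182.7] [0.623 0.125 0.165]
top peg_top 0.62 [257.8 184.4] [0.598 0.112 0.291]
top gauge 0.81 [396.7 240.8] [ 0.437 -0.328  0.04 ]
top gauge 0.68 [422.  237.5] [ 0.447 -0.415  0.04 ]
top gauge 0.62 [437.2 177.8] [ 0.654 -0.475  0.04 ]
top gauge_grip 0.7 [408.6 208.3] [ 0.546 -0.369  0.062]
top gauge_grip 0.57 [397.2 242.5] [ 0.43  -0.327  0.062]
top gauge_grip 0.53 [425.7 238.8] [ 0.442 -0.424  0.062]
top gauge_eye 0.8 [410.5 211.1] [ 0.535 -0.372  0.081]
top gauge_eye 0.7 [444.4 207. ] [ 0.548 -0.486  0.081]
top gauge_eye 0.67 [394.2 241.1] [ 0.434 -0.314  0.081]
top gauge_dial 0.77 [397.7 242.5] [ 0.431 -0.334  0.025]
top gauge_dial 0.74 [410.3 209.2] [ 0.547 -0.381  0.025]
top gauge_dial 0.71 [447.8 205.9] [ 0.557 -0.511  0.025]
top round_gauge 0.44 [410.4 207.2] [ 0.553 -0.381  0.027]
top carton 0.72 [205.6 230.8] [0.475 0.329 0.045]
top carton 0.69 [259.8
[... 607 characters left out ...]
0.462 -0.417  0.062]
scene gauge_grip 0.8 [232.  251.4] [ 0.563 -0.374  0.062]
scene gauge_eye 0.9 [229.8 254.3] [ 0.591 -0.382  0.081]
scene gauge_eye 0.83 [243.7 225.9] [ 0.481 -0.321  0.081]
scene gauge_eye 0.82 [204.4 285.2] [ 0.687 -0.469  0.081]
scene gauge_dial 0.96 [189.9 261.5] [ 0.534 -0.51   0.025]
scene gauge_dial 0.72 [213.3 232.9] [ 0.428 -0.424  0.025]
scene gauge_dial 0.68 [230.6 254.3] [ 0.541 -0.38   0.025]
scene round_gauge 0.6 [281.1 247.5] [ 0.561 -0.215  0.027]
scene carton 0.88 [423.8 199.6] [0.499 0.337 0.045]
scene carton 0.48 [391.4 203.9] [0.486 0.213 0.045]
scene spanner 0.62 [262.8 282.7] [ 0.668 -0.3    0.005]
scene spanner 0.61 [422.5 198.1] [0.451 0.363 0.005]
```

View pics/z1.png

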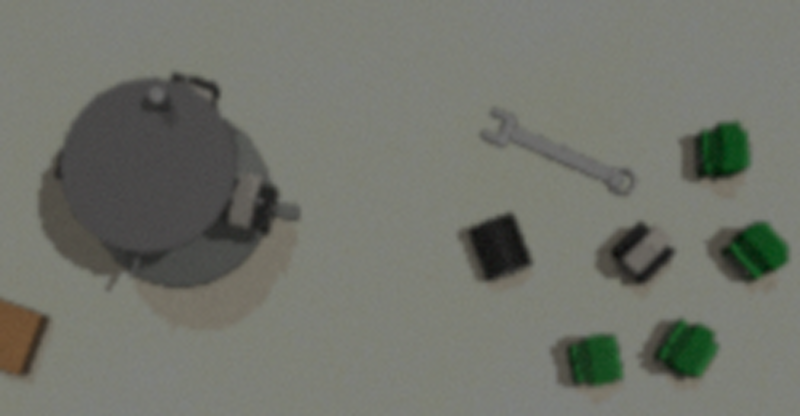

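View pics/z2.png

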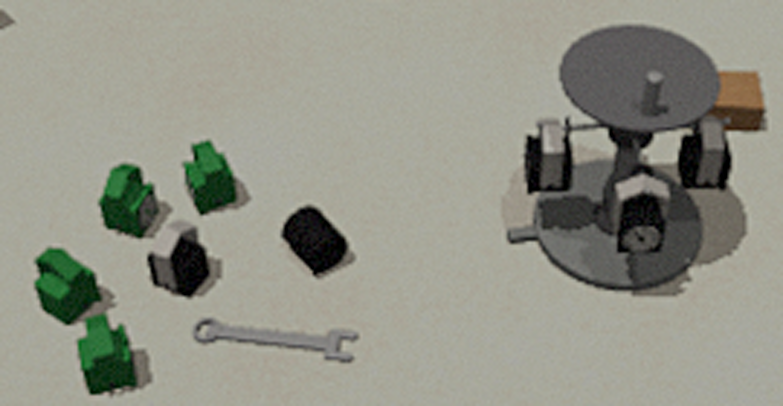

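Run:
```python
from h import *
def sub(img,x0,y0,x1,y1,f,name): cv2.imwrite(f'pics/{name}.png',cv2.resize(img[y0:y1,x0:x1],None,fx=f,fy=f,interpolation=cv2.INTER_CUBIC))
p=vision.capture('top'); s=vision.capture('scene')
# average several for noise? single
sub(p['pixels'],220,145,310,230,8,'car_top'); sub(s['pixels'],340,170,430,265,7,'car_scene')
sub(p['pixels'],385,185,435,235,12,'g_top'); sub(s['pixels'],205,230,260,280,11,'g_scene')
for c in (p,s):
  for q in ['disc_top','gauge','stand']:
    for r in nets.masks_of(c,q)[:6]:
        m=r['region']; ys,xs=np.nonzero(m); print(c is p,q,round(r['confidence'],2),m.sum(),xs.min(),xs.max(),ys.min(),ys.max(),xs.mean().round(1),ys.mean().round(1), c['pixels'][m].mean(0).round())
```

```text
True disc_top 0.72 3352 228 302 153 219 262.4 185.8 [71. 72. 73.]
True disc_top 0.59 2795 228 297 153 215 259.5 182.1 [71. 72. 73.]
True gauge 0.78 242 415 433 230 247 424.6 238.4 [35. 69. 29.]
True gauge 0.77 233 428 443 168 185 435.5 176.8 [29. 62. 22.]
True gauge 0.73 244 401 419 200 218 410.4 208.5 [63. 67. 69.]
True gauge 0.68 227 387 404 234 249 395.9 241.9 [38. 71. 33.]
True stand 0.75 3351 228 303 153 219 262.3 186.4 [70. 72. 72.]
False disc_top 0.66 3137 350 422 173 251 389.0 207.0 [74. 76. 77.]
False gauge 0.98 419 221 242 240 266 231.9 253.5 [60. 63. 66.]
False gauge 0.95 414 183 204 250 275 192.5 262.5 [39. 76. 32.]
False gauge 0.95 403 198 217 273 299 207.0 287.1 [40. 78. 33.]
False gauge 0.59 313 234 251 213 238 242.0 226.0 [39. 76. 32.]
False stand 0.96 4661 346 422 173 264 386.3 219.7 [73. 76. 77.]
```

View pics/car_top.png

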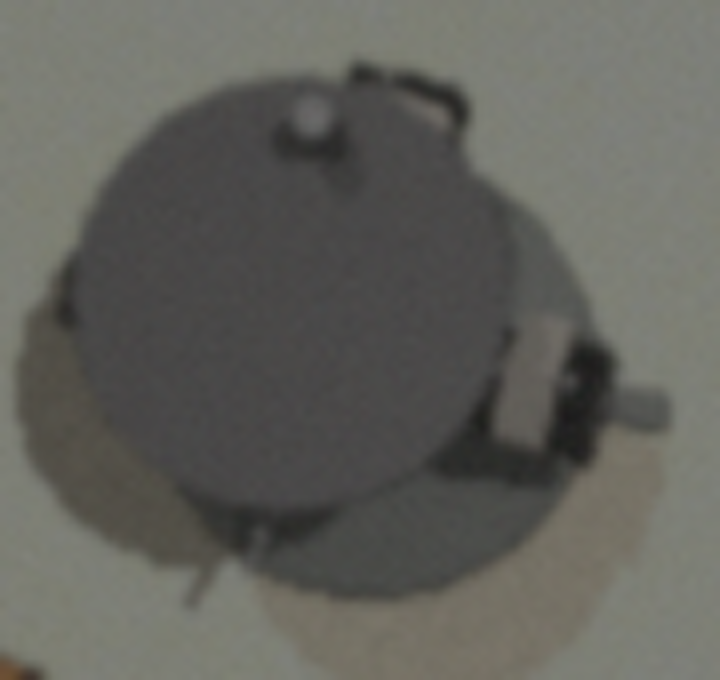

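View pics/car_scene.png

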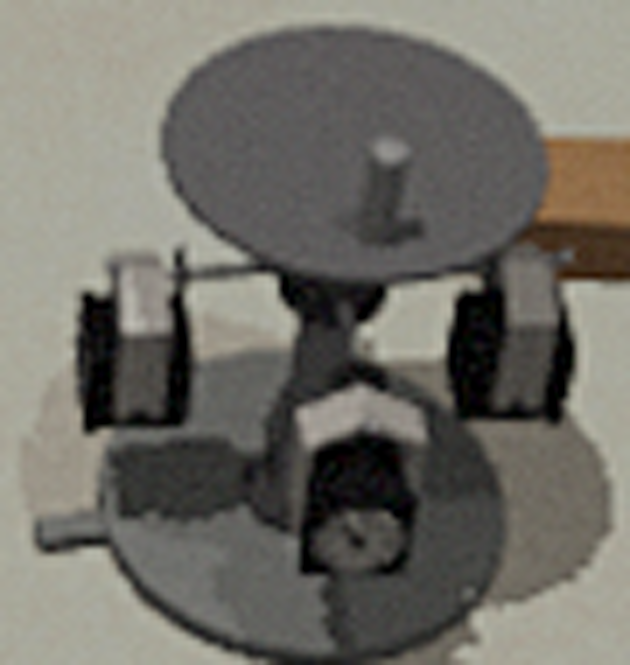

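View pics/g_top.png

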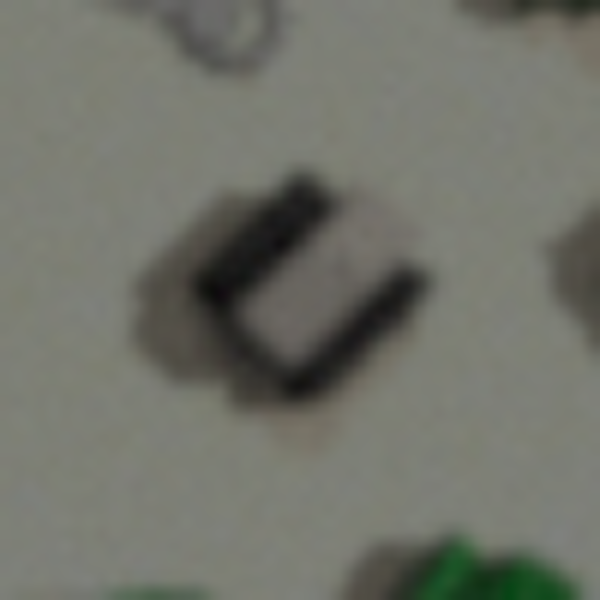

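View pics/g_scene.png

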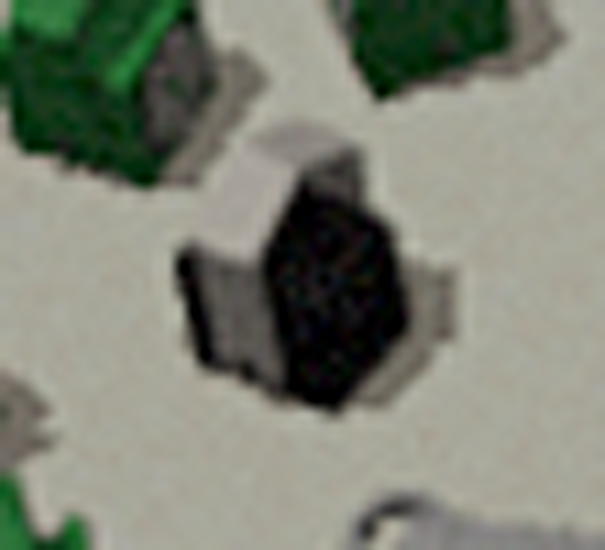

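```bash
cat > fit.py <<'E'
from h import *
def circ(c,r,z,n=60,a0=0,a1=2*np.pi):
    t=np.linspace(a0,a1,n); return np.c_[c[0]+r*np.cos(t),c[1]+r*np.sin(t),np.full(n,z)]
def over(p,lines,name,box,f):
    x0,y0,x1,y1=box
    im=cv2.resize(p['pixels'][y0:y1,x0:x1],None,fx=f,fy=f,interpolation=cv2.INTER_CUBIC)
    im=cv2.convertScaleAbs(im,alpha=1.5)
    for X,col in lines:
        q=np.array([(proj(p,x)-[x0,y0]+0.5)*f for x in X]).round().astype(np.int32)
        cv2.polylines(im,[q],False,col,1)
    cv2.imwrite(f'pics/{name}.png',im)
def car(ax,front,hook):
    u=lambda a:np.array([np.cos(a),np.sin(a)])
    L=[(circ(ax,.085,.241),(0,255,255)),(circ(ax,.1,.016),(0,255,0))]
    d=u(front);n=np.array([-d[1],d[0]])
    P=[ax+d*r+n*s for r,s in((.1,.008),(.132,.008),(.132,-.008),(.1,-.008))]
    L.append((np.array([np.append(q,.012) for q in P]),(0,255,0)))
    h=u(hook)
    L.append((np.array([np.append(ax+h*r,z) for r,z in((.014,.162),(.104,.162),(.104,.174))]),(0,0,255)))
    pk=ax-h*.06
    L.append((circ(pk,.008,.291,20),(255,0,255)));L.append((np.array([np.append(pk,.241),np.append(pk,.291)]),(255,0,255)))
    return L
E
python3 - <<'E'
from fit import *
p=vision.capture('top'); s=vision.capture('scene')
c=onz(p,[256.9,181.6],.241)[:2]; pk=onz(p,[220+312/8,145+118/8],.291)[:2]; tab=onz(p,[220+668/8-1,145+410/8],.012)[:2]
pks=onz(s,[340+390/7,170+150/7],.291)[:2]
cs=onz(s,[340+354/7,170+150/7],.241)[:2]
tabs=onz(s,[340+40/7,170+533/7],.012)[:2]
print(c,cs,pk,pks,tab,tabs)
for a,b,t in((c,pk,tab),(cs,pks,tabs)):
  d=b-a;e=t-a; print(np.linalg.norm(d),np.degrees(np.arctan2(-d[1],-d[0])),np.linalg.norm(e),np.degrees(np.arctan2(e[1],e[0])))
E
```

```text
[0.61411904 0.12230236] [0.62147652 0.12630681] [0.67192178 0.10884069] [0.67659043 0.11203744] [ 0.59674394 -0.00355258] [ 0.60438042 -0.00218418]
0.05934958970938746 166.89007928010355 0.12704864956419376 -97.86037086927546
0.05693116693143969 165.48447294431375 0.12962333561456987 -97.57885673697665
```

Run:
```python
from fit import *
p=vision.capture('top'); s=vision.capture('scene')
ax=np.array([.616,.1235])
L=car(ax,np.radians(-97.7),np.radians(166.2))
over(p,L,'ov_t',(220,145,310,230),8); over(s,L,'ov_s',(340,170,430,265),7)
```

```text
(no output)
```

View pics/ov_t.png

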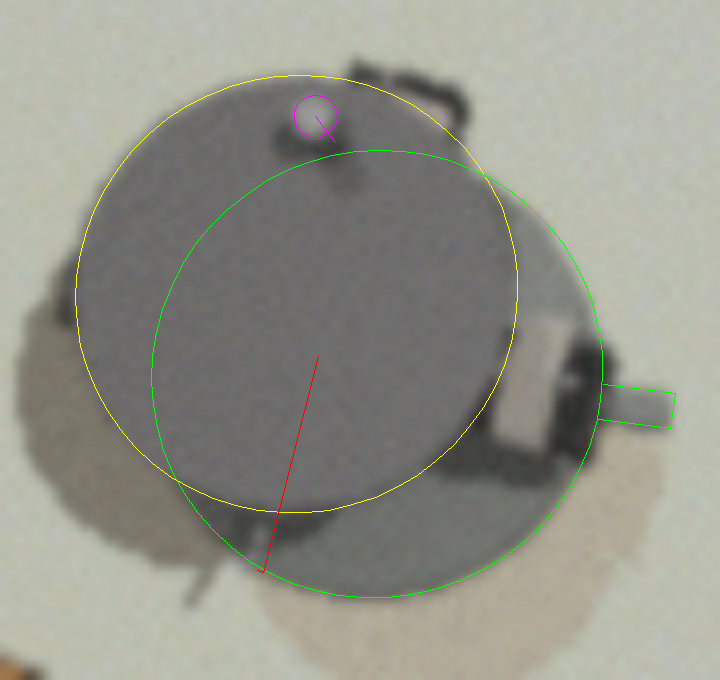

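View pics/ov_s.png

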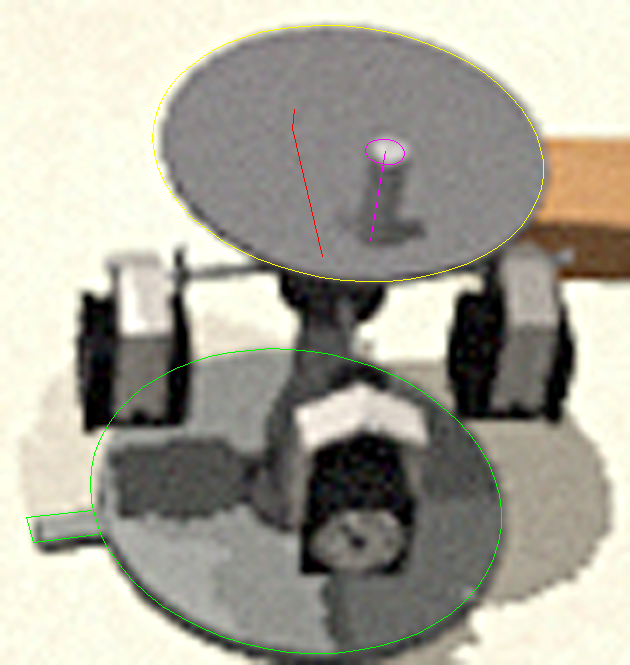

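```bash
cat >> fit.py <<'E'
def gpts():
    P=[(x,y,z) for x in(-.025,.025) for y in(-.024,.024) for z in(0,.05)]
    P+=[(x,y,z) for x in(-.011,.011) for y in(-.026,.026) for z in(.014,.07)]
    P+=[(x,0,.087) for x in(-.011,.011)]
    return np.array(P)
def Rz(a): return np.array([[np.cos(a),-np.sin(a),0],[np.sin(a),np.cos(a),0],[0,0,1]])
def glines(x,y,a,z=0,R=None):
    R=Rz(a) if R is None else R
    t=np.array([x,y,z]); f=lambda L:np.array(L)@R.T+t
    o=[]
    for zz in(0,.05): o.append((f([(-.025,-.024,zz),(.025,-.024,zz),(.025,.024,zz),(-.025,.024,zz),(-.025,-.024,zz)]),(0,255,255)))
    for xx in(-.011,.011): o.append((f([(xx,-.026,.014),(xx,-.026,.07),(xx,0,.087),(xx,.026,.07),(xx,.026,.014)]),(0,0,255)))
    for xx,yy in((-.025,-.024),(.025,-.024),(.025,.024),(-.025,.024)): o.append((f([(xx,yy,0),(xx,yy,.05)]),(0,255,255)))
    for yy,zz in((0,.087),(.026,.07),(-.026,.07)): o.append((f([(-.011,yy,zz),(.011,yy,zz)]),(0,0,255)))
    t=np.linspace(0,6.3,20); o.append((f(np.c_[np.full(20,-.0265),.018*np.cos(t),.025+.018*np.sin(t)]),(255,255,0)))
    return o
def gmask(p,x,y,a,S=4):
    X=gpts()@Rz(a).T+[x,y,0]
    q=np.array([proj(p,v) for v in X])
    h=cv2.convexHull(((q)*16).astype(np.int32))
    m=np.zeros((400,640),np.uint8); cv2.fillConvexPoly(m,h,255,cv2.LINE_AA,4); return m/255.
E
python3 - <<'E'
from fit import *
from scipy.optimize import minimize
p=vision.capture('top'); s=vision.capture('scene')
Ms=[]
for c,at in((p,(410,209)),(s,(232,254))):
    best=[r for r in nets.masks_of(c,'gauge') if np.hypot(*(np.array(px(r['at']))-at))<8]
    Ms.append((c,best[0]['region'].astype(float)))
def cost(v):
    return sum(((gmask(c,*v)-m)**2).sum() for c,m in Ms)
best=None
for a in np.radians([45,53,60]):
    r=minimize(cost,[.555,-.377,a],method='Nelder-Mead',options=dict(initial_simplex=[[.555,-.377,a],[.565,-.377,a],[.555,-.367,a],[.555,-.377,a+.2]]))
    print(r.x[:2],np.degrees(r.x[2]),r.fun)
    if best is None or r.fun<best.fun: best=r
v=best.x
for c,m in Ms:
    r=minimize(lambda w:((gmask(c,w[0],w[1],v[2])-m)**2).sum(),v[:2],method='Nelder-Mead',options=dict(initial_simplex=[v[:2],v[:2]+[.01,0],v[:2]+[0,.01]])); print(r.x,r.fun)
over(p,glines(*v),'ovg_t',(385,185,435,235),12); over(s,glines(*v),'ovg_s',(205,230,260,280),11)
E
```

```text
[ 0.54683755 -0.37748736] 66.45942802827004 116.80838139177239
[ 0.54597068 -0.3776486 ] 67.5062954193426 115.51458669742406
[ 0.5459033  -0.37751619] 67.8663439140948 115.39320261437908
[ 0.5459033  -0.37751619] 63.86818915801614
[ 0.5460187 -0.3770093] 50.92579777008843Traceback (most recent call last):
  File "<stdin>", line 18, in <module>
  File "fit.py", line 37, in glines
    t=np.linspace(0,6.3,20); o.append((f(np.c_[np.full(20,-.0265),.018*np.cos(t),.025+.018*np.sin(t)]),(255,255,0)))
                                       ~^^^^^^^^^^^^^^^^^^^^^^^^^^^^^^^^^^^^^^^^^^^^^^^^^^^^^^^^^^^^^^
  File "fit.py", line 31, in <lambda>
    t=np.array([x,y,z]); f=lambda L:np.array(L)@R.T+t
                                    ~~~~~~~~~~~~~~~^~
ValueError: operands could not be broadcast together with shapes (20,3) (20,)
```

```bash
sed -i 's/    t=np.linspace(0,6.3,20); o.append/    w=np.linspace(0,6.3,20); o.append/; s/.018\*np.cos(t),.025+.018\*np.sin(t)/.018*np.cos(w),.025+.018*np.sin(w)/' fit.py
python3 - <<'E'
from fit import *
p=vision.capture('top'); s=vision.capture('scene')
v=(.5465,-.3772,np.radians(53))
over(p,glines(*v),'ovg_t',(385,185,435,235),12); over(s,glines(*v),'ovg_s',(205,230,260,280),11)
E
```

```text
(no output)
```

View pics/ovg_t.png

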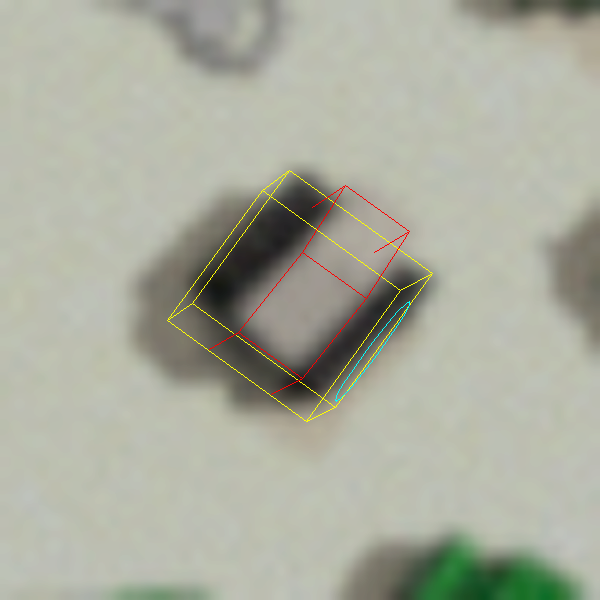

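View pics/ovg_s.png

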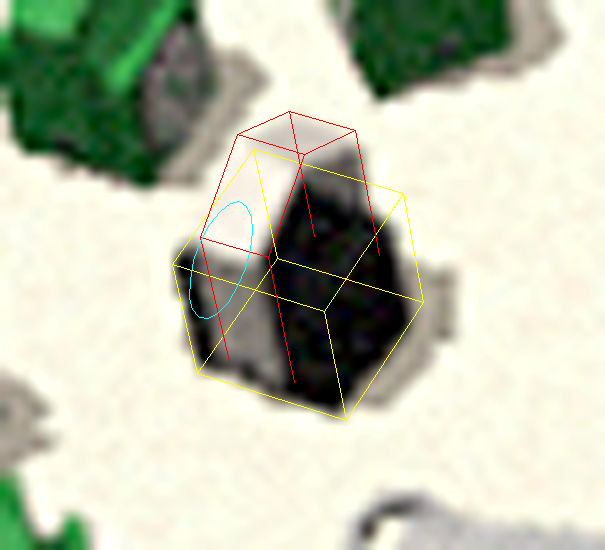

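Call:
play_rows([
  {"tx": 0.026, "ty": -0.027, "tz": 0.012, "turn": -0.132},
  {"tx": 0.026, "ty": -0.027, "tz": 0.012, "turn": -0.132},
  {"tx": 0.026, "ty": -0.027, "tz": 0.012, "turn": -0.132},
  {"tx": 0.026, "ty": -0.027, "tz": 0.012, "turn": -0.132},
  {"tx": 0.026, "ty": -0.027, "tz": 0.012, "turn": -0.132},
  {"tx": 0.026, "ty": -0.027, "tz": 0.012, "turn": -0.132},
  {"tx": 0.026, "ty": -0.027, "tz": 0.012, "turn": -0.132},
  {"tx": 0.026, "ty": -0.027, "tz": 0.012, "turn": -0.132},
  {"tx": 0.026, "ty": -0.027, "tz": 0.012, "turn": -0.132},
  {"tx": 0.026, "ty": -0.027, "tz": 0.012, "turn": -0.132},
], gripper=0.6)

```text
time_s: 3.35
position: [0.411, 0.3743, 0.3887]
tcp_rot: [[0.989, -0.146, 0.0], [-0.146, -0.989, 0.0], [0.0, -0.0, -1.0]]
force: [0.5, 0.8, -0.2]
opening: 0.602
```

Call:
play_rows([
  {"tx": 0.028, "ty": -0.028, "turn": -0.132},
  {"tx": 0.028, "ty": -0.028, "turn": -0.132},
  {"tx": 0.028, "ty": -0.028, "turn": -0.132},
  {"tx": 0.028, "ty": -0.028, "turn": -0.132},
  {"tx": 0.028, "ty": -0.028, "turn": -0.132},
  {"tx": 0.028, "ty": -0.028, "turn": -0.132},
  {"tx": 0.028, "ty": -0.028, "turn": -0.132},
  {"tx": 0.028, "ty": -0.028, "turn": -0.132},
  {"tx": 0.028, "ty": -0.028, "turn": -0.132},
  {"tx": 0.028, "ty": -0.028, "turn": -0.132},
])

```text
invalid input
```

Call:
play_rows([
  {"tx": 0.025, "ty": -0.025, "turn": -0.132},
  {"tx": 0.025, "ty": -0.025, "turn": -0.132},
  {},
])

```text
invalid input
```

Run:
```python
from fit import *
w=vision.capture('wrist'); ax=np.array([.616,.1255])
over(w,car(ax,np.radians(-97.7),np.radians(166.2)),'w1',(0,0,640,400),1.2)
s=bot.read_state(); print(s['position'],s['joint_positions'],s['tcp_rot'][:,0] if hasattr(s['tcp_rot'],'shape') else s['tcp_rot'])
```

```text
[0.41507828 0.3719421  0.39051159] [30.48313318 19.03173367 84.69538633 -0.25828807 75.97944518 39.37642387] [ 0.98812217 -0.15352271  0.00673517]
```

View pics/w1.png

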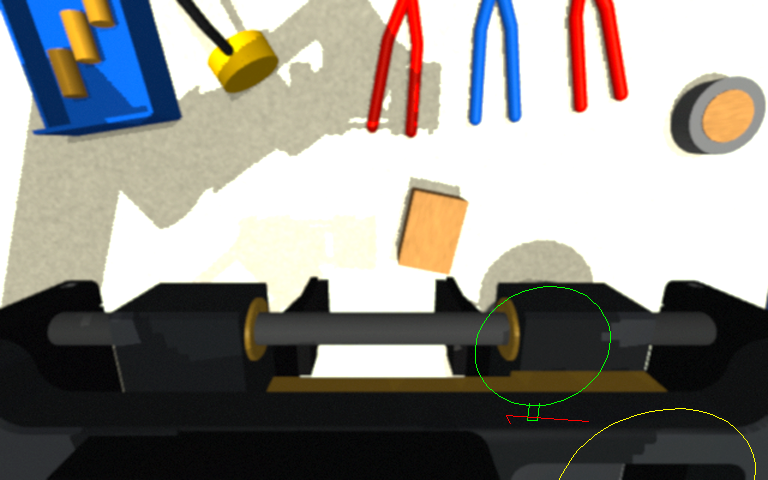

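Call:
play_rows([
  {"tx": 0.027, "ty": -0.027, "tz": 0, "turn": -0.132},
  {"tx": 0.027, "ty": -0.027, "tz": 0, "turn": -0.132},
  {"tx": 0.027, "ty": -0.027, "tz": 0, "turn": -0.132},
  {"tx": 0.027, "ty": -0.027, "tz": 0, "turn": -0.132},
  {"tx": 0.027, "ty": -0.027, "tz": 0, "turn": -0.132},
  {"tx": 0.027, "ty": -0.027, "tz": 0, "turn": -0.132},
  {"tx": 0.027, "ty": -0.027, "tz": 0, "turn": -0.132},
  {"tx": 0.027, "ty": -0.027, "tz": 0, "turn": -0.132},
  {"tx": 0.027, "ty": -0.027, "tz": 0, "turn": -0.132},
  {"tx": 0.027, "ty": -0.027, "tz": 0, "turn": -0.132},
], gripper=0.6)

```text
time_s: 4.4
position: [0.6271, 0.1585, 0.3882]
tcp_rot: [[0.042, -0.999, -0.0], [-0.999, -0.042, 0.0], [-0.0, 0.0, -1.0]]
force: [0.8, 0.4, 0.2]
opening: 0.604
```

Call:
play_rows([
  {"tx": 0.027, "ty": -0.027, "tz": 0, "turn": -0.132},
  {"tx": 0.027, "ty": -0.027, "tz": 0, "turn": -0.132},
  {"tx": 0, "ty": 0, "tz": 0, "turn": 0},
], gripper=0.6)

```text
time_s: 4.7
position: [0.6721, 0.1128, 0.3875]
tcp_rot: [[-0.232, -0.973, 0.002], [-0.973, 0.232, -0.002], [0.001, -0.002, -1.0]]
force: [0.1, 0.3, -0.2]
opening: 0.599
```

Run:
```python
from fit import *
w=vision.capture('wrist'); ax=np.array([.616,.1255])
over(w,car(ax,np.radians(-97.7),np.radians(166.2)),'w2',(0,0,640,400),1.2)
s=bot.read_state(); print(s['position'],s['joint_positions'],s['tcp_rot'][:,0])
```

```text
[0.67055326 0.11452993 0.38746505] [3.01258975e-01 3.01861894e+01 6.65469298e+01 6.41370120e-04
 8.32979560e+01 1.03522475e+02] [-2.28712601e-01 -9.73493982e-01  1.16010784e-04]
```

View pics/w2.png

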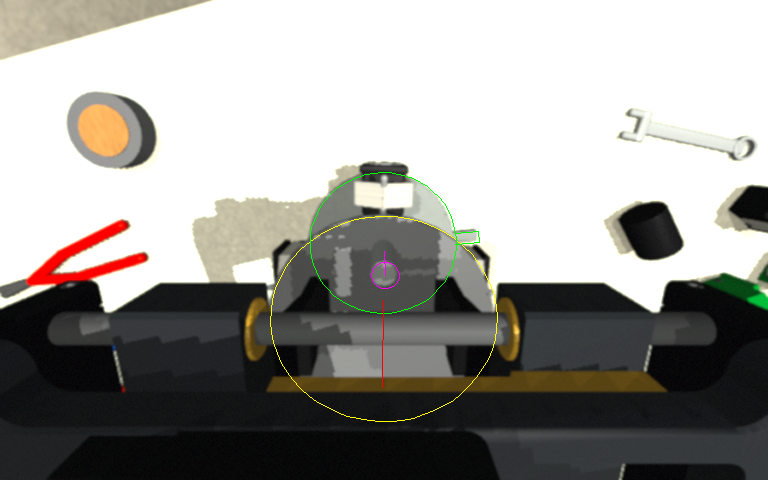

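Call:
play_rows([
  {"tx": 0.0025, "ty": -0.0025, "tz": -0.028, "turn": 0},
  {"tx": 0.0025, "ty": -0.0025, "tz": -0.028, "turn": 0},
  {"tx": 0, "ty": 0, "tz": -0.028, "turn": 0},
  {"tx": 0, "ty": 0, "tz": 0, "turn": 0},
], gripper=0.6)

```text
time_s: 5.15
position: [0.6708, 0.1131, 0.3173]
tcp_rot: [[-0.225, -0.974, -0.009], [-0.974, 0.225, 0.0], [0.002, 0.009, -1.0]]
force: [-0.8, -0.4, -0.4]
opening: 0.599
```

Call:
play_rows([
  {"tx": 0, "ty": 0, "tz": 0, "turn": 0},
  {"tx": 0, "ty": 0, "tz": 0, "turn": 0},
  {"tx": 0, "ty": 0, "tz": 0, "turn": 0},
  {"tx": 0, "ty": 0, "tz": 0, "turn": 0},
  {"tx": 0, "ty": 0, "tz": 0, "turn": 0},
], gripper=0.1)

```text
time_s: 5.65
position: [0.6737, 0.1121, 0.3218]
tcp_rot: [[-0.227, -0.974, 0.001], [-0.974, 0.227, 0.0], [-0.0, -0.001, -1.0]]
force: [0.1, 1.2, 0.1]
opening: 0.229
```

Call:
play_rows([
  {"tx": 0, "ty": 0, "tz": 0, "turn": 0},
  {"tx": 0, "ty": 0, "tz": 0, "turn": 0},
  {"tx": 0, "ty": 0, "tz": 0, "turn": 0},
], gripper=0.1)

```text
time_s: 5.95
position: [0.6737, 0.1119, 0.3216]
tcp_rot: [[-0.227, -0.974, 0.001], [-0.974, 0.227, -0.0], [0.0, -0.001, -1.0]]
force: [-0.5, -1.2, 3.8]
opening: 0.174
```

Run:
```python
import numpy as np
# arc chords: peg from az -13.8 to 82.3 in 18 rows
ax=np.array([.616,.1255]); a=np.radians(np.linspace(-13.8,82.3,17))
P=np.c_[np.cos(a),np.sin(a)]*.06
print(np.diff(a)[0]*57.3, np.diff(a)[0]*57.3/60)
for d in np.diff(P,axis=0)/.8: print('{"tx": %.4f, "ty": %.4f, "tz": 0, "turn": 0.1}'%tuple(d))
```

```text
6.006692428740208 0.10011154047900346
{"tx": 0.0015, "ty": 0.0077, "tz": 0, "turn": 0.1}
{"tx": 0.0007, "ty": 0.0078, "tz": 0, "turn": 0.1}
{"tx": -0.0002, "ty": 0.0079, "tz": 0, "turn": 0.1}
{"tx": -0.0010, "ty": 0.0078, "tz": 0, "turn": 0.1}
{"tx": -0.0018, "ty": 0.0077, "tz": 0, "turn": 0.1}
{"tx": -0.0026, "ty": 0.0074, "tz": 0, "turn": 0.1}
{"tx": -0.0034, "ty": 0.0071, "tz": 0, "turn": 0.1}
{"tx": -0.0041, "ty": 0.0067, "tz": 0, "turn": 0.1}
{"tx": -0.0048, "ty": 0.0063, "tz": 0, "turn": 0.1}
{"tx": -0.0054, "ty": 0.0057, "tz": 0, "turn": 0.1}
{"tx": -0.0060, "ty": 0.0051, "tz": 0, "turn": 0.1}
{"tx": -0.0065, "ty": 0.0045, "tz": 0, "turn": 0.1}
{"tx": -0.0069, "ty": 0.0038, "tz": 0, "turn": 0.1}
{"tx": -0.0072, "ty": 0.0030, "tz": 0, "turn": 0.1}
{"tx": -0.0075, "ty": 0.0023, "tz": 0, "turn": 0.1}
{"tx": -0.0077, "ty": 0.0015, "tz": 0, "turn": 0.1}
```

Peg gripped (opening 0.174 ≈ 15 mm). Turning along the arc.

Call:
play_rows([
  {"tx": 0.0015, "ty": 0.0077, "tz": 0, "turn": 0.1},
  {"tx": 0.0007, "ty": 0.0078, "tz": 0, "turn": 0.1},
  {"tx": -0.0002, "ty": 0.0079, "tz": 0, "turn": 0.1},
  {"tx": -0.001, "ty": 0.0078, "tz": 0, "turn": 0.1},
  {"tx": -0.0018, "ty": 0.0077, "tz": 0, "turn": 0.1},
  {"tx": -0.0026, "ty": 0.0074, "tz": 0, "turn": 0.1},
  {"tx": -0.0034, "ty": 0.0071, "tz": 0, "turn": 0.1},
  {"tx": -0.0041, "ty": 0.0067, "tz": 0, "turn": 0.1},
], gripper=0.1)

```text
time_s: 6.75
position: [0.6656, 0.1595, 0.3216]
tcp_rot: [[0.575, -0.818, 0.003], [-0.818, -0.575, -0.002], [0.003, -0.001, -1.0]]
force: [1.0, -2.9, 2.5]
opening: 0.176
```

Call:
play_rows([
  {"tx": -0.0048, "ty": 0.0063, "tz": 0, "turn": 0.1},
  {"tx": -0.0054, "ty": 0.0057, "tz": 0, "turn": 0.1},
  {"tx": -0.006, "ty": 0.0051, "tz": 0, "turn": 0.1},
  {"tx": -0.0065, "ty": 0.0045, "tz": 0, "turn": 0.1},
  {"tx": -0.0069, "ty": 0.0038, "tz": 0, "turn": 0.1},
  {"tx": -0.0072, "ty": 0.003, "tz": 0, "turn": 0.1},
  {"tx": -0.0075, "ty": 0.0023, "tz": 0, "turn": 0.1},
  {"tx": -0.0077, "ty": 0.0015, "tz": 0, "turn": 0.1},
  {"tx": 0, "ty": 0, "tz": 0, "turn": 0},
  {"tx": 0, "ty": 0, "tz": 0, "turn": 0},
], gripper=0.1)

```text
time_s: 7.75
position: [0.624, 0.1855, 0.3216]
tcp_rot: [[0.992, -0.126, 0.002], [-0.126, -0.992, -0.001], [0.002, 0.001, -1.0]]
force: [1.9, -2.3, 3.4]
opening: 0.175
```

Run:
```python
from fit import *
w=vision.capture('scene'); t=vision.capture('top'); ax=np.array([.616,.1255])
L=car(ax,np.radians(-97.7),np.radians(262.3))
over(w,L,'s3',(340,170,430,265),7); over(t,L,'t3',(220,145,310,230),8)
s=bot.read_state(); print(s['position'],s['joint_positions'],s['tcp_rot'][:,0],s['force'])
```

```text
[0.62397524 0.18548821 0.32158559] [ 6.75691730e+00  3.06098137e+01  7.62696186e+01 -5.47258357e-02
  7.30312709e+01  1.39943051e+01] [ 0.99206626 -0.12570414  0.00173317] [ 1.7712042  -2.99495235  2.97915841]
```

View pics/s3.png

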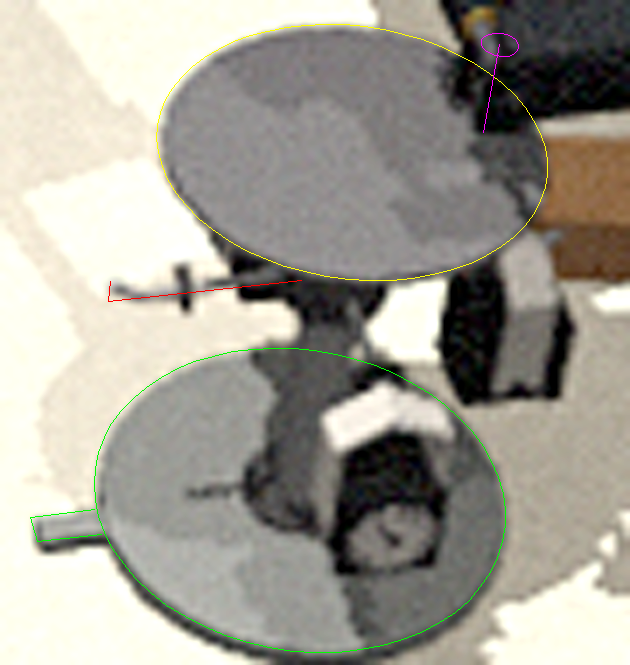

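View pics/t3.png

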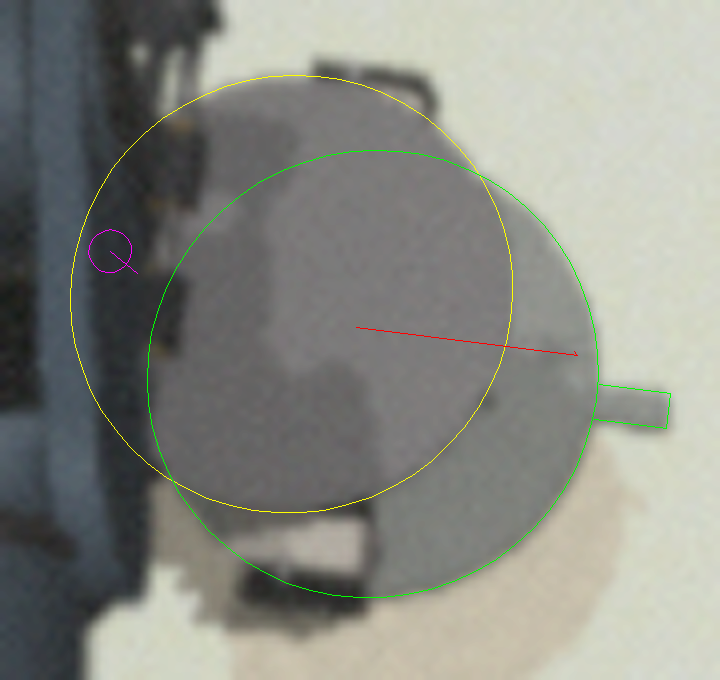

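Call:
play_rows([
  {"tx": 0, "ty": 0, "tz": 0, "turn": 0},
  {"tx": 0, "ty": 0, "tz": 0, "turn": 0},
  {"tx": 0, "ty": 0, "tz": 0, "turn": 0},
  {"tx": 0, "ty": 0, "tz": 0.05, "turn": 0},
  {"tx": 0, "ty": 0, "tz": 0.06, "turn": 0},
], gripper=0.8)

```text
time_s: 8.35
position: [0.6218, 0.1862, 0.4064]
tcp_rot: [[0.992, -0.124, -0.009], [-0.124, -0.992, -0.0], [-0.009, 0.001, -1.0]]
force: [0.7, 0.2, 0.2]
opening: 0.543
```

Call:
play_rows([
  {"tx": -0.01, "ty": -0.06, "tz": 0, "turn": -0.05},
  {"tx": -0.01, "ty": -0.06, "tz": 0, "turn": -0.05},
  {"tx": -0.01, "ty": -0.06, "tz": 0, "turn": -0.05},
  {"tx": -0.01, "ty": -0.06, "tz": 0, "turn": -0.05},
  {"tx": -0.01, "ty": -0.06, "tz": 0, "turn": -0.05},
  {"tx": -0.01, "ty": -0.06, "tz": 0, "turn": -0.05},
  {"tx": -0.01, "ty": -0.06, "tz": -0.02, "turn": -0.05},
  {"tx": -0.01, "ty": -0.055, "tz": -0.025, "turn": -0.05},
  {"tx": -0.01, "ty": -0.055, "tz": -0.025, "turn": -0.05},
  {"tx": -0.01, "ty": -0.055, "tz": -0.025, "turn": -0.05},
], gripper=0.8)

```text
time_s: 9.35
position: [0.5428, -0.2821, 0.3324]
tcp_rot: [[0.796, -0.606, -0.0], [-0.606, -0.796, 0.001], [-0.001, -0.001, -1.0]]
force: [1.5, 0.9, 0.1]
opening: 0.803
```

Call:
play_rows([
  {"tx": -0.01, "ty": -0.055, "tz": -0.05, "turn": -0.045},
  {"tx": -0.005, "ty": -0.055, "tz": -0.03, "turn": 0},
  {"tx": 0, "ty": -0.035, "tz": 0, "turn": 0},
  {"tx": 0, "ty": 0, "tz": 0, "turn": 0},
], gripper=0.8)

```text
time_s: 9.75
position: [0.532, -0.3931, 0.2742]
tcp_rot: [[0.765, -0.644, -0.001], [-0.644, -0.765, 0.0], [-0.001, 0.0, -1.0]]
force: [0.3, 0.2, 0.4]
opening: 0.8
```

Run:
```python
from fit import *
w=vision.capture('wrist'); t=vision.capture('top'); s=vision.capture('scene'); ax=np.array([.616,.1255])
over(w,glines(.5475,-.3772,np.radians(50)),'w4',(0,0,640,400),1.2)
L=car(ax,np.radians(-97.7),np.radians(262.3))
over(s,L,'s4',(340,170,430,265),7); over(t,L,'t4',(220,145,310,230),8)
st=bot.read_state(); print(st['position'],st['tcp_rot'][:,0],st['joint_positions'])
```

```text
[ 0.53275948 -0.38834511  0.27591287] [ 0.7677959  -0.64069267 -0.00153699] [-4.58010308e+01  3.39228283e+01  7.77056625e+01  5.53758970e-02
  6.84654347e+01 -5.97780641e+00]
```

View pics/w4.png

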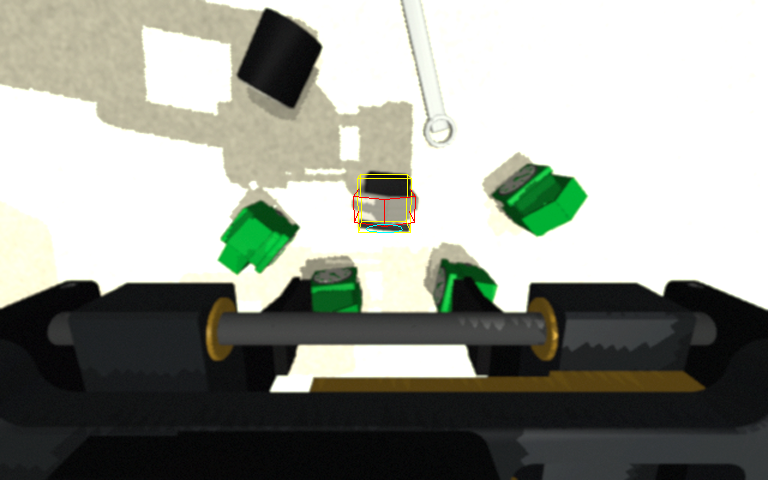

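View pics/s4.png

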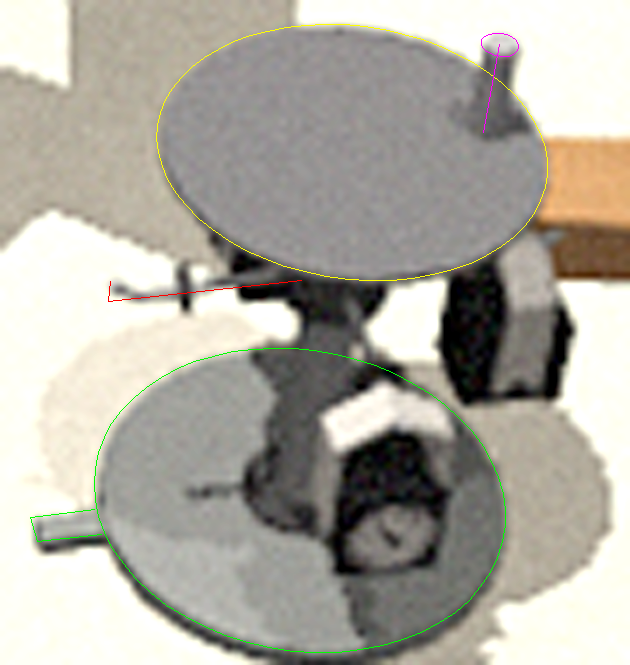

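View pics/t4.png

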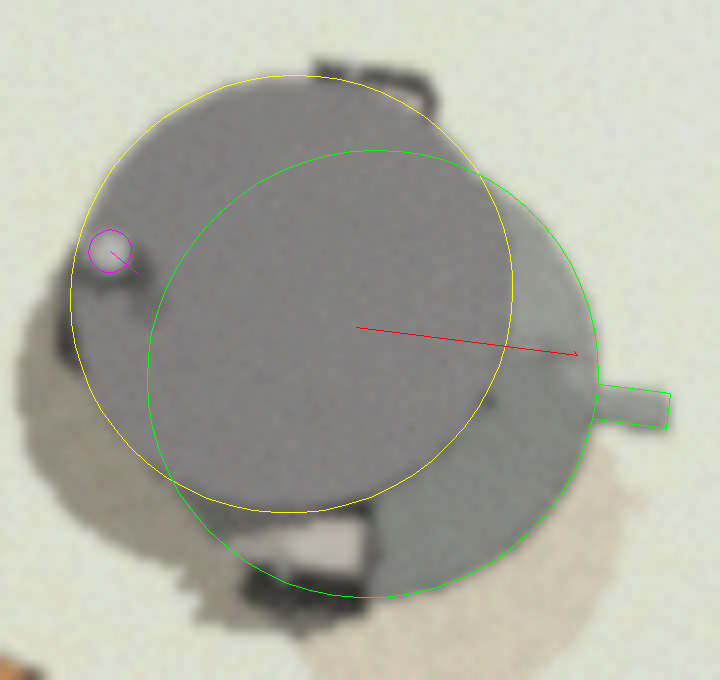

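```bash
cat > wv.py <<'E'
from fit import *
import sys
w=vision.capture('wrist')
x,y,a=map(float,sys.argv[2:5])
box=tuple(map(int,sys.argv[5:9])); f=float(sys.argv[9])
over(w,glines(x,y,np.radians(a)),sys.argv[1],box,f); over(w,[],sys.argv[1]+'_n',box,f)
E
python3 wv.py w5 .5475 -.3772 50 275 125 365 205 8
```

```text
(no output)
```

View pics/w5.png

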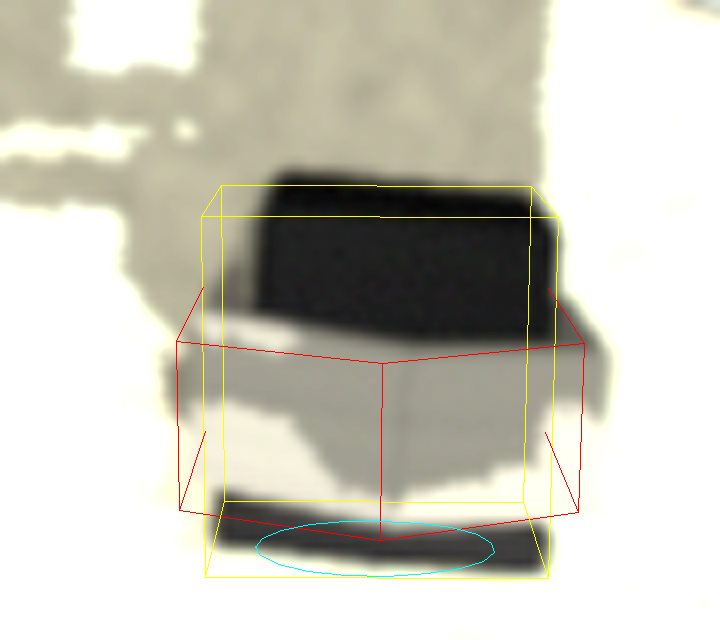

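View pics/w5_n.png

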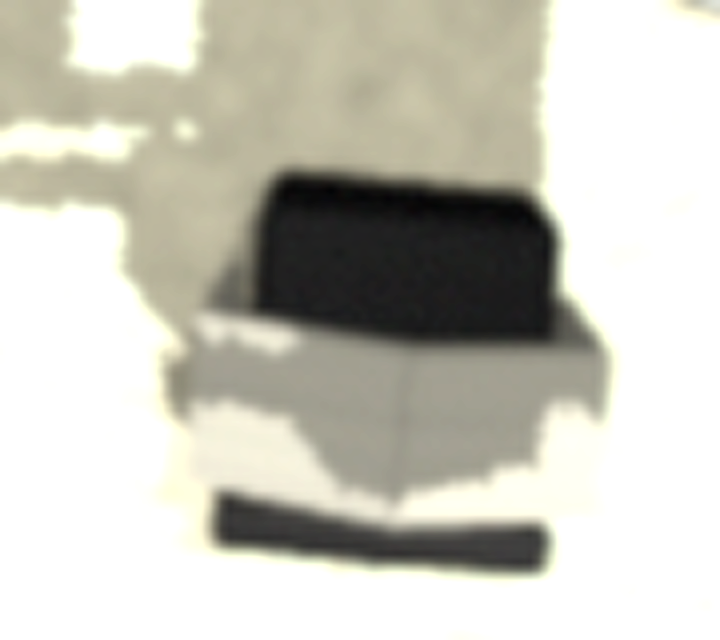

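```bash
python3 wv.py w6 .5508 -.3768 45.5 275 125 365 205 8; python3 -c "
from h import *; s=bot.read_state(); print(s['position'],s['tcp_rot'][:,0],s['time_s'])"
```

```text
[ 0.53308823 -0.3877399   0.27655372] [ 7.68725162e-01 -6.39579107e-01 -4.37789709e-04] 10.0
```

View pics/w6.png

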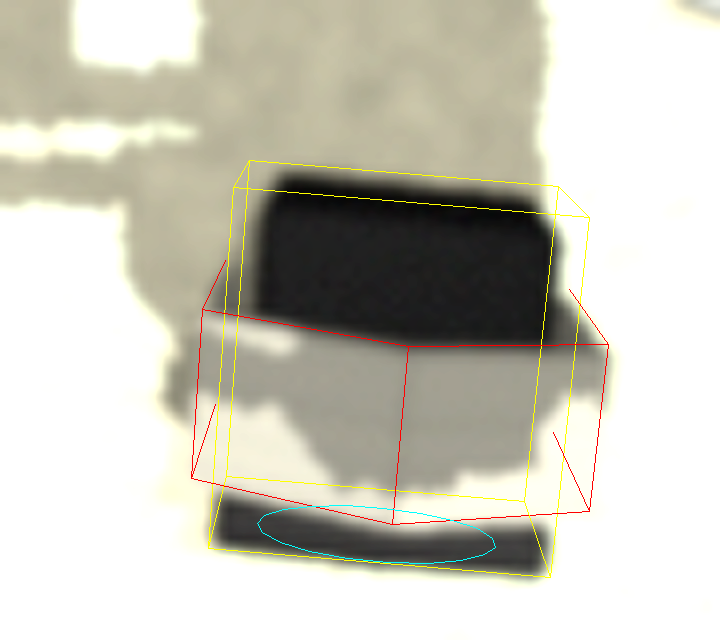

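Call:
play_rows([
  {"tx": 0.0012, "ty": -0.0078, "tz": 0, "turn": -0.079},
  {"tx": 0, "ty": 0, "tz": -0.05, "turn": 0},
  {"tx": 0, "ty": 0, "tz": -0.05, "turn": 0},
  {"tx": 0, "ty": 0, "tz": -0.04, "turn": 0},
  {"tx": 0, "ty": 0, "tz": -0.03, "turn": 0},
  {"tx": 0, "ty": 0, "tz": 0, "turn": 0},
  {"tx": 0, "ty": 0, "tz": 0, "turn": 0},
], gripper=0.8)

```text
time_s: 10.7
position: [0.5344, -0.3947, 0.1409]
tcp_rot: [[0.713, -0.701, 0.0], [-0.701, -0.713, -0.0], [0.0, -0.0, -1.0]]
force: [0.5, 0.2, 0.5]
opening: 0.796
```

```bash
python3 wv.py w7 .5508 -.3768 45.5 200 80 440 280 3.2; python3 -c "
from h import *; s=bot.read_state(); print(s['position'],s['tcp_rot'][:,0],s['time_s'])"
```

```text
[ 0.53482231 -0.39544118  0.14193298] [ 0.71307134 -0.70108657  0.00262432] 10.75
```

View pics/w7.png

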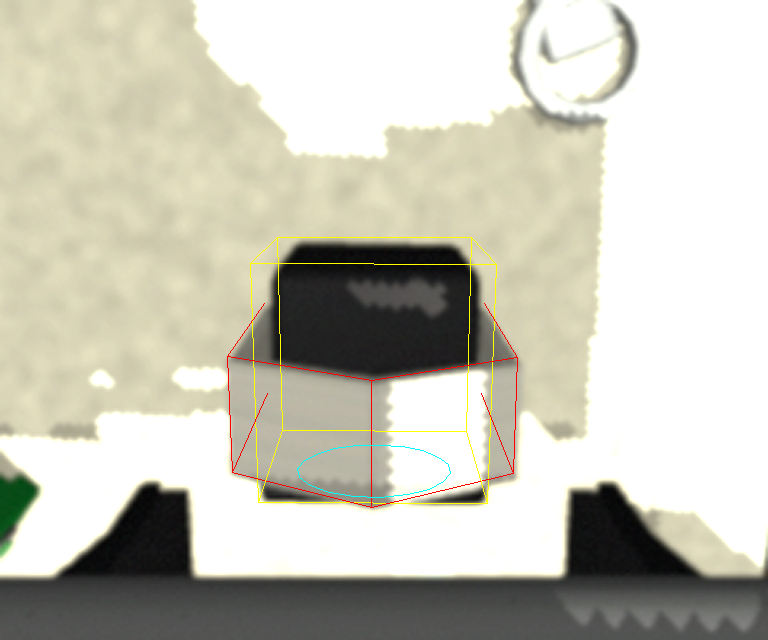

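Call:
play_rows([
  {"tx": 0, "ty": 0.001, "tz": -0.03, "turn": 0},
  {"tx": 0, "ty": 0, "tz": -0.029, "turn": 0},
  {"tx": 0, "ty": 0, "tz": 0, "turn": 0},
], gripper=0.8)

```text
time_s: 11.05
position: [0.5333, -0.3939, 0.0925]
tcp_rot: [[0.713, -0.702, -0.002], [-0.702, -0.713, 0.002], [-0.002, -0.0, -1.0]]
force: [-0.7, 0.2, -0.8]
opening: 0.798
```

Call:
play_rows([
  {"tx": 0, "ty": 0, "tz": 0, "turn": 0},
  {"tx": 0, "ty": 0, "tz": 0, "turn": 0},
  {"tx": 0, "ty": 0, "tz": 0, "turn": 0},
  {"tx": 0, "ty": 0, "tz": 0, "turn": 0},
  {"tx": 0, "ty": 0, "tz": 0, "turn": 0},
  {"tx": 0, "ty": 0, "tz": 0, "turn": 0},
], gripper=0.4)

```text
time_s: 11.65
position: [0.5341, -0.3951, 0.0945]
tcp_rot: [[0.712, -0.702, 0.001], [-0.702, -0.712, -0.001], [0.001, 0.0, -1.0]]
force: [-1.3, 0.4, 6.6]
opening: 0.547
```

```bash
python3 wv.py w8 .5508 -.3768 45.5 200 80 440 280 3.2; python3 -c "
from h import *; s=bot.read_state(); print(s['position'],s['tcp_rot'][:,0],s['time_s'],s['opening']*87)"
```

```text
[ 0.53407749 -0.39516009  0.09449381] [ 0.71240143 -0.70177054  0.00152279] 11.7 47.77371829487453
```

View pics/w8.png

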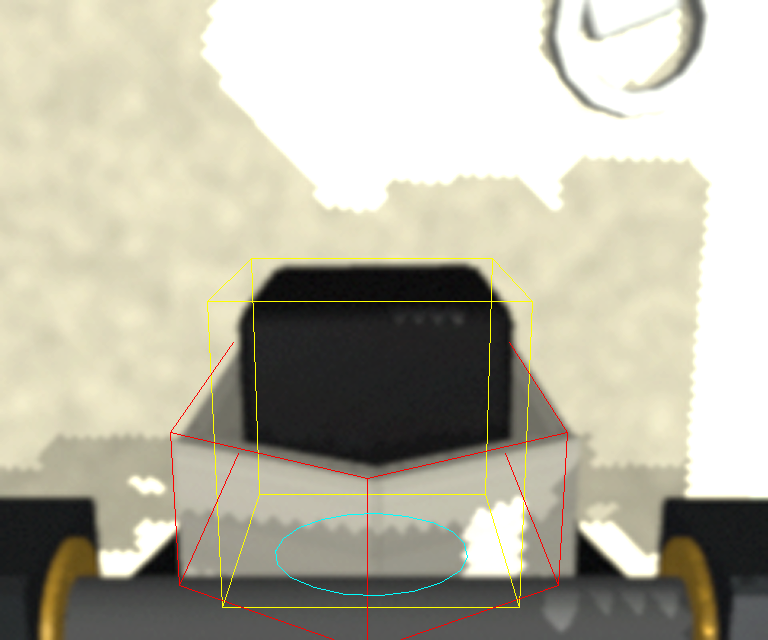

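Call:
play_rows([
  {"tx": 0, "ty": 0, "tz": 0.03, "turn": 0},
  {"tx": 0, "ty": 0, "tz": 0.05, "turn": 0},
  {"tx": 0, "ty": 0, "tz": 0.05, "turn": 0},
  {"tx": 0, "ty": 0, "tz": 0.05, "turn": 0},
  {"tx": 0.01, "ty": 0.045, "tz": 0, "turn": 0.085},
  {"tx": 0.01, "ty": 0.05, "tz": 0, "turn": 0.108},
  {"tx": 0.01, "ty": 0.055, "tz": 0, "turn": 0.11},
  {"tx": 0.01, "ty": 0.055, "tz": 0, "turn": 0.11},
  {"tx": 0.01, "ty": 0.055, "tz": 0, "turn": 0.1},
  {"tx": 0.01, "ty": 0.04, "tz": 0, "turn": 0.1},
], gripper=0.4)

```text
time_s: 12.7
position: [0.5811, -0.1517, 0.2366]
tcp_rot: [[0.991, -0.13, -0.002], [-0.13, -0.991, 0.002], [-0.002, -0.001, -1.0]]
force: [0.7, 0.5, -1.2]
opening: 0.546
```

Call:
play_rows([
  {"tx": 0, "ty": 0.02, "tz": 0, "turn": 0},
  {"tx": 0, "ty": 0.01, "tz": 0, "turn": 0},
  {"tx": 0, "ty": 0, "tz": 0, "turn": 0},
  {"tx": 0, "ty": 0, "tz": 0, "turn": 0},
], gripper=0.4)

```text
time_s: 13.1
position: [0.5817, -0.1322, 0.237]
tcp_rot: [[0.991, -0.137, 0.0], [-0.137, -0.991, -0.001], [0.0, 0.001, -1.0]]
force: [-0.4, 0.1, -1.8]
opening: 0.549
```

Run:
```python
from fit import *
s=vision.capture('scene'); st=bot.read_state(); print(st['position'],st['tcp_rot'][:,0],st['force'],st['opening']*87)
over(s,[],'s9',(270,140,430,260),5)
```

```text
[ 0.58175865 -0.13243352  0.23701736] [ 9.90447656e-01 -1.37888533e-01  4.40586831e-04] [-0.30616547 -0.40245181 -1.73592134] 47.491268808624866
```

View pics/s9.png

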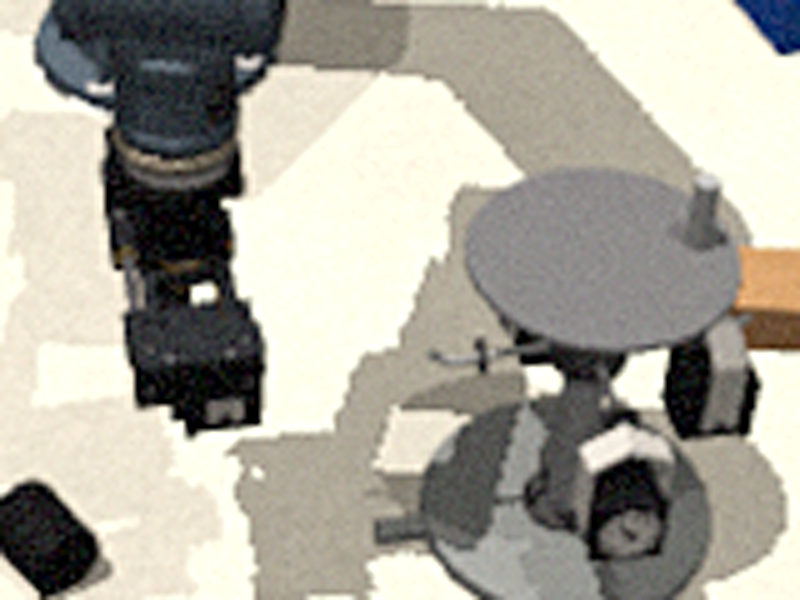

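```bash
cat > hv.py <<'E'
from fit import *
import sys
# held gauge model: TCP pos, o, h (height of pivot above origin), hz (pivot below TCP), tilt
def held(tcp,yaw,o,h,hz,th):
    f=np.array([np.cos(yaw-np.pi/2),np.sin(yaw-np.pi/2),0]) # outward (dial) dir = tool y
    x=-f; z=np.array([0,0,1.]); c,s=np.cos(th),np.sin(th)
    X=x*c-z*s; Z=z*c+x*s; Y=np.cross(Z,X)
    R=np.c_[X,Y,Z]
    piv=np.array(tcp)-[0,0,hz]
    org=piv-R@np.array([-o,0,h]) 
    return R,org
def dohv(name,th,o=.024,h=.037,hz=.057,box=(270,140,430,260),f=5,cam='scene'):
    s=vision.capture(cam); st=bot.read_state(); p=st['position']; yaw=np.arctan2(st['tcp_rot'][1,0],st['tcp_rot'][0,0])
    R,g=held(p,yaw,o,h,hz,np.radians(th))
    over(s,glines(*g[:2],0,g[2],R),name,box,f); over(s,[],name+'_n',box,f)
    ax=np.array([.616,.1255]); ff=np.array([np.cos(np.radians(-97.7)),np.sin(np.radians(-97.7))])
    eye=g+R@np.array([0,0,.0815]); d=eye[:2]-ax; t=p[:2]-ax
    print('tcp',p.round(4),'yaw',np.degrees(yaw).round(1),'r',(t@ff).round(4),'lat',(t@[-ff[1],ff[0]]).round(4),'eye r',(d@ff).round(4),'lat',(d@[-ff[1],ff[0]]).round(4),'z',eye[2].round(4),'F',np.round(st['force'],1),'t',st['time_s'])
if __name__=='__main__': dohv(sys.argv[1],float(sys.argv[2]))
E
python3 hv.py s10 0
```

```text
tcp [ 0.5817 -0.1325  0.237 ] yaw -7.9 r 0.2602 lat 0.0006 eye r 0.2362 lat 0.0007 z 0.2245 F [-0.2  0.1 -2.2] t 13.2
```

View pics/s10.png

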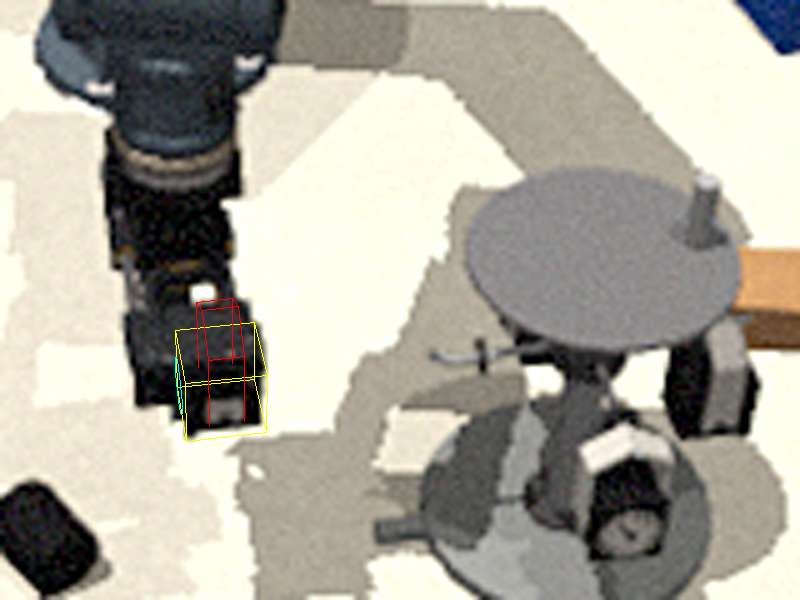

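Call:
play_rows([
  {"tx": 0.003, "ty": 0.0217, "tz": -0.043, "turn": 0.003},
  {"tx": 0.003, "ty": 0.0217, "tz": -0.043, "turn": 0},
  {"tx": 0.003, "ty": 0.0217, "tz": -0.043, "turn": 0},
  {"tx": 0.003, "ty": 0.0217, "tz": -0.043, "turn": 0},
  {"tx": 0, "ty": 0, "tz": 0, "turn": 0},
  {"tx": 0, "ty": 0, "tz": 0, "turn": 0},
], gripper=0.4)

```text
time_s: 13.8
position: [0.5913, -0.0622, 0.0993]
tcp_rot: [[0.991, -0.133, -0.001], [-0.133, -0.991, 0.0], [-0.001, 0.0, -1.0]]
force: [0.6, 0.4, -2.5]
opening: 0.544
```

```bash
python3 hv.py s11 0
```

```text
tcp [ 0.5918 -0.0626  0.1002] yaw -7.7 r 0.1897 lat 0.0012 eye r 0.1657 lat 0.0012 z 0.0877 F [ 0.  -0.1 -3. ] t 13.85
```

View pics/s11.png

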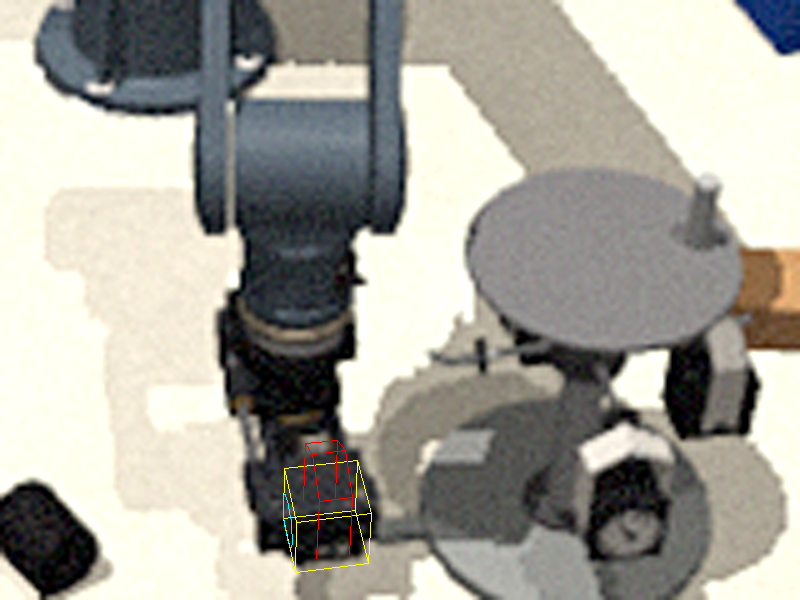

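Call:
play_rows([
  {"tx": 0.0007, "ty": 0.005, "tz": -0.0015, "turn": 0},
  {"tx": 0.0007, "ty": 0.005, "tz": 0, "turn": 0},
  {"tx": 0.0003, "ty": 0.0025, "tz": 0.0015, "turn": 0},
  {"tx": 0.0003, "ty": 0.0025, "tz": 0.0025, "turn": 0},
  {"tx": 0.0003, "ty": 0.0025, "tz": 0.0025, "turn": 0},
  {"tx": 0.0003, "ty": 0.0025, "tz": 0.0025, "turn": 0},
  {"tx": 0, "ty": 0, "tz": 0, "turn": 0},
], gripper=0.4)

```text
time_s: 14.55
position: [0.5937, -0.0463, 0.1061]
tcp_rot: [[0.991, -0.131, 0.001], [-0.131, -0.991, -0.002], [0.001, 0.002, -1.0]]
force: [-0.1, -5.5, -2.1]
opening: 0.544
```

```bash
python3 hv.py s12 8
```

```text
tcp [ 0.5937 -0.0464  0.106 ] yaw -7.6 r 0.1733 lat 0.001 eye r 0.1433 lat 0.0009 z 0.0897 F [-1.3 -4.8 -1.2] t 14.6
```

View pics/s12.png

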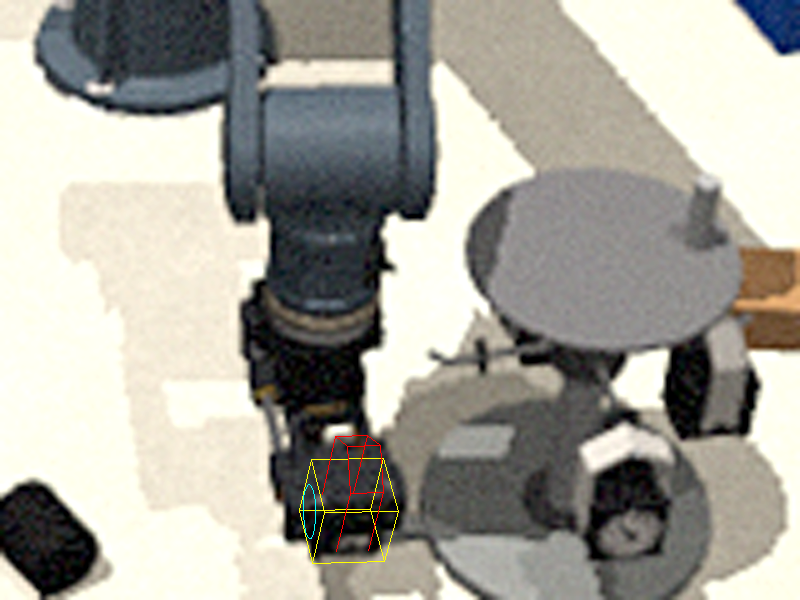

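Call:
play_rows([
  {"tx": 0.0003, "ty": 0.0025, "tz": 0.0027, "turn": 0},
  {"tx": 0.0003, "ty": 0.0025, "tz": 0.0027, "turn": 0},
  {"tx": 0.0003, "ty": 0.0025, "tz": 0.0027, "turn": 0},
  {"tx": 0.0003, "ty": 0.0025, "tz": 0.0027, "turn": 0},
  {"tx": 0, "ty": 0, "tz": 0, "turn": 0},
], gripper=0.4)

```text
time_s: 15.1
position: [0.5945, -0.0393, 0.1145]
tcp_rot: [[0.991, -0.13, 0.0], [-0.13, -0.991, -0.004], [0.001, 0.004, -1.0]]
force: [-1.5, -8.0, -3.7]
opening: 0.551
```

```bash
python3 hv.py s13 18
python3 - <<'E'
from fit import *
from hv import *
w=vision.capture('wrist'); over(w,[],'w13',(120,60,520,320),2)
E
```

```text
tcp [ 0.5946 -0.0393  0.1145] yaw -7.5 r 0.1662 lat 0.0008 eye r 0.1297 lat 0.0007 z 0.0924 F [-2.3 -8.9 -3.1] t 15.15
```

View pics/s13.png

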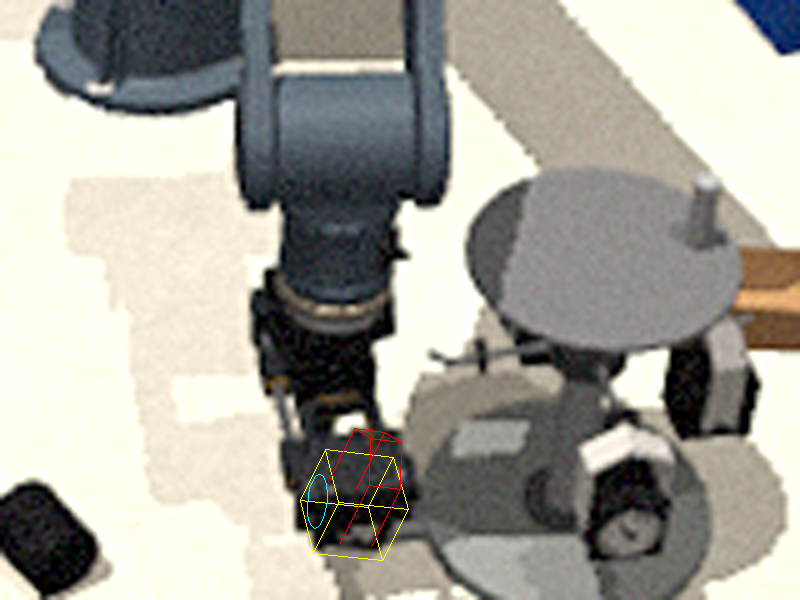

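View pics/w13.png

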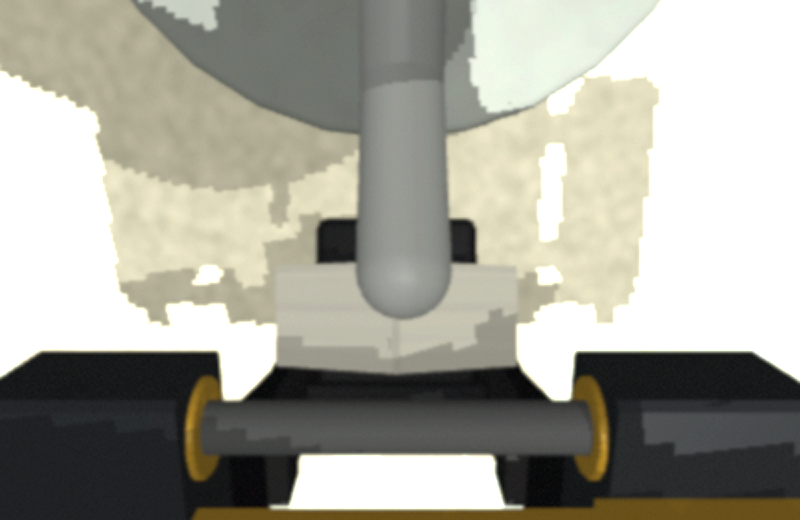

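```bash
cat > hw.py <<'E'
from hv import *
import sys
def go(name,ths,o=.025,h=.037,hz=.057,box=(200,140,440,260),f=3.3):
    w=vision.capture('wrist'); st=bot.read_state(); p=st['position']; yaw=np.arctan2(st['tcp_rot'][1,0],st['tcp_rot'][0,0])
    cols=[(0,0,255),(0,160,0),(255,0,0)]
    L=[]
    for th,c in zip(ths,cols):
        R,g=held(p,yaw,o,h,hz,np.radians(th)); L+=[(l,c) for l,_ in glines(*g[:2],0,g[2],R)]
    over(w,L,name,box,f); over(w,[],name+'_n',box,f)
if __name__=='__main__': go(sys.argv[1],list(map(float,sys.argv[2].split(','))))
E
python3 hw.py w14 10,18
```

```text
(no output)
```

View pics/w14.png

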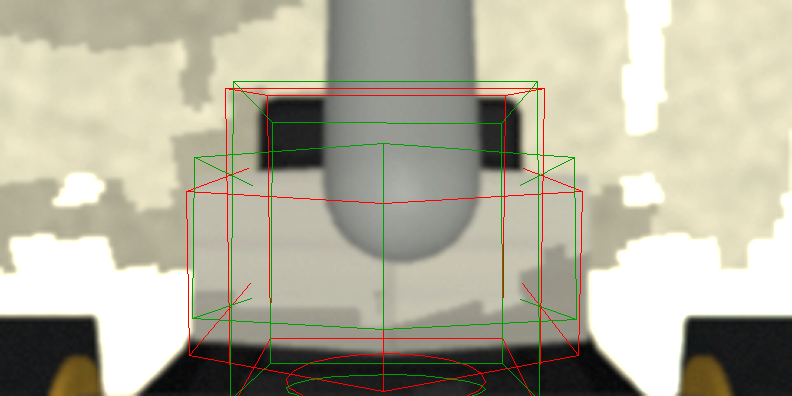

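View pics/w14_n.png

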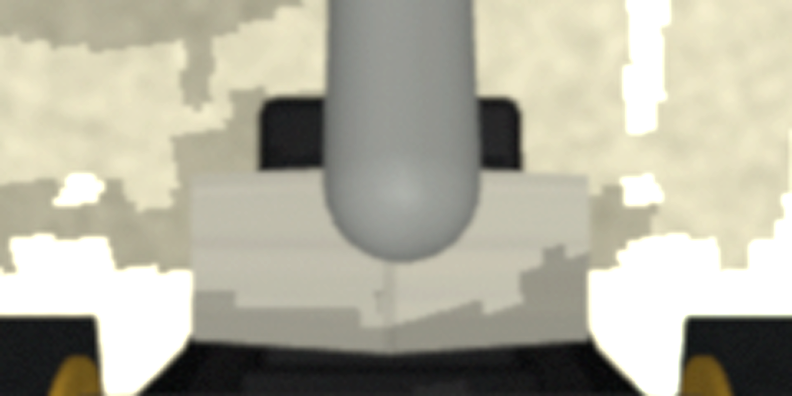

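```bash
cat > wfit.py <<'E'
from hv import *
from scipy.optimize import least_squares
G=dict(fl=(-.011,.026,.07),fr=(-.011,-.026,.07),fp=(-.011,0,.087),bl=(.011,.026,.07),br=(.011,-.026,.07),bp=(.011,0,.087))
# image left = tool x dir? resolved by projecting
def fitw(obs,box=(200,140),f=3.3,th0=18):
    w=vision.capture('wrist'); st=bot.read_state(); p=st['position']; yaw=np.arctan2(st['tcp_rot'][1,0],st['tcp_rot'][0,0])
    O={k:np.array(v)/f+box-.5 for k,v in obs.items()}
    def res(v,full=False):
        R,g=held(p+np.array([np.cos(yaw),np.sin(yaw),0])*v[3],yaw,v[0],v[1],.057,v[2])
        r=[]
        for k,q in O.items():
            r.append(proj(w,g+R@np.array(G[k]))-q)
        return np.concatenate(r) if not full else (R,g)
    s=least_squares(res,[.024,.037,np.radians(th0),0])
    R,g=res(s.x,True); eye=g+R@np.array([0,0,.0815])
    f_=np.array([np.cos(yaw-np.pi/2),np.sin(yaw-np.pi/2)])
    print('o,h',s.x[:2].round(4),'tilt',np.degrees(s.x[2]).round(1),'lat',s.x[3].round(4),'res',s.fun.round(1))
    d=eye-p; print('eye rel tcp: outward',(d[:2]@f_).round(4),'z',d[2].round(4),'tcp',p.round(4))
    return s.x
E
python3 - <<'E'
from wfit import *
for s in (1,-1):
    l,r=('fl','fr') if s==1 else ('fr','fl'); bl,br=('bl','br') if s==1 else ('br','bl')
    fitw({l:(190,345),r:(592,345),'fp':(390,354),bl:(190,178),br:(590,178),'bp':(395,166)})
E
```

```text
o,h [0.0211 0.0313] tilt 19.2 lat 0.001 res [ 0.2  0.2 -0.2  0.3  0.4  1.1  1.  -0.4 -0.2 -0.2 -1.1 -1. ]
eye rel tcp: outward -0.0364 z -0.0165 tcp [ 0.5945 -0.0394  0.1144]
o,h [ -330.8628 36555.9917] tilt 18.1 lat 43.8566 res [ 61.  -25.5 -60.9 -25.5   0.4 -28.2  61.   25.2 -60.3  25.2  -1.2  28.8]
eye rel tcp: outward 11662.5009 z -34647.2808 tcp [ 0.5945 -0.0394  0.1145]
```

Call:
play_rows([
  {"tx": 0.0003, "ty": 0.0025, "tz": 0.0027, "turn": 0},
  {"tx": 0.0003, "ty": 0.0025, "tz": 0.0027, "turn": 0},
  {"tx": 0.0001, "ty": 0.001, "tz": 0.001, "turn": 0},
  {"tx": 0, "ty": 0, "tz": 0, "turn": 0},
], gripper=0.4)

```text
time_s: 15.75
position: [0.595, -0.0325, 0.1196]
tcp_rot: [[0.991, -0.134, 0.0], [-0.134, -0.991, 0.001], [0.0, -0.001, -1.0]]
force: [0.9, 0.0, -2.3]
opening: 0.547
```

```bash
python3 hw.py w15 18,24; python3 -c "
from h import *; s=bot.read_state(); print(s['position'],s['force'],s['moment'],s['time_s'])"
```

```text
[ 0.59493478 -0.03217556  0.11948369] [-0.83979467  0.0557856  -1.64702859] [-0.08585607  0.05540834  0.03438693] 15.8
```

View pics/w15_n.png

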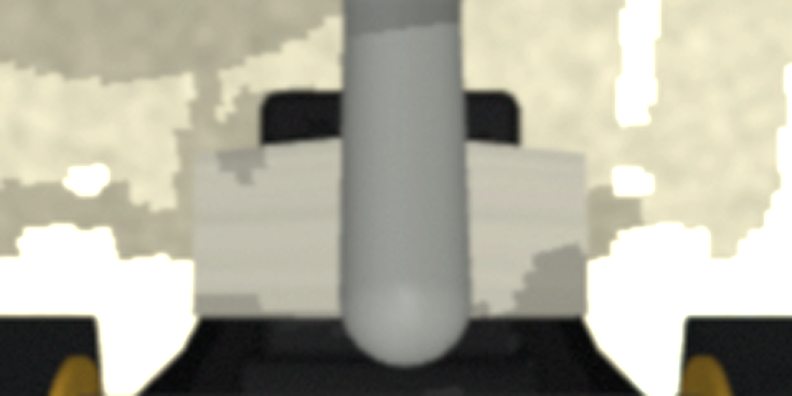

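Run:
```python
from wfit import *
fitw({'fl':(194,318),'fr':(586,318),'bl':(194,156),'br':(586,155),'bp':(390,136)},th0=22)
```

```text
o,h [0.0245 0.0334] tilt 18.9 lat 0.0009 res [-0.2  0.3  0.1  0.5  0.5 -0.7 -0.5 -0.2 -0.   0.1]
eye rel tcp: outward -0.0388 z -0.0195 tcp [ 0.5949 -0.032   0.1194]
```

Call:
play_rows([
  {"tx": -0.0034, "ty": -0.0248, "tz": 0.005, "turn": 0},
  {"tx": 0, "ty": 0, "tz": 0.033, "turn": 0},
  {"tx": 0, "ty": 0, "tz": 0.034, "turn": 0},
  {"tx": 0, "ty": 0, "tz": 0.033, "turn": 0},
  {"tx": 0, "ty": 0, "tz": 0, "turn": 0},
  {"tx": 0, "ty": 0, "tz": 0, "turn": 0},
], gripper=0.4)

```text
time_s: 16.45
position: [0.5921, -0.0519, 0.2034]
tcp_rot: [[0.991, -0.132, 0.001], [-0.132, -0.991, 0.0], [0.001, -0.0, -1.0]]
force: [-0.7, 0.4, -1.6]
opening: 0.547
```

Run:
```python
from hv import *
dohv('s16',20,o=.0245,h=.0334)
from hw import go
go('w16',[20],o=.0245,h=.0334)
```

```text
tcp [ 0.5915 -0.0518  0.2024] yaw -7.6 r 0.179 lat -0.0005 eye r 0.1395 lat -0.0006 z 0.1822 F [-0.7 -0.  -3.2] t 16.5
```

View pics/s16.png

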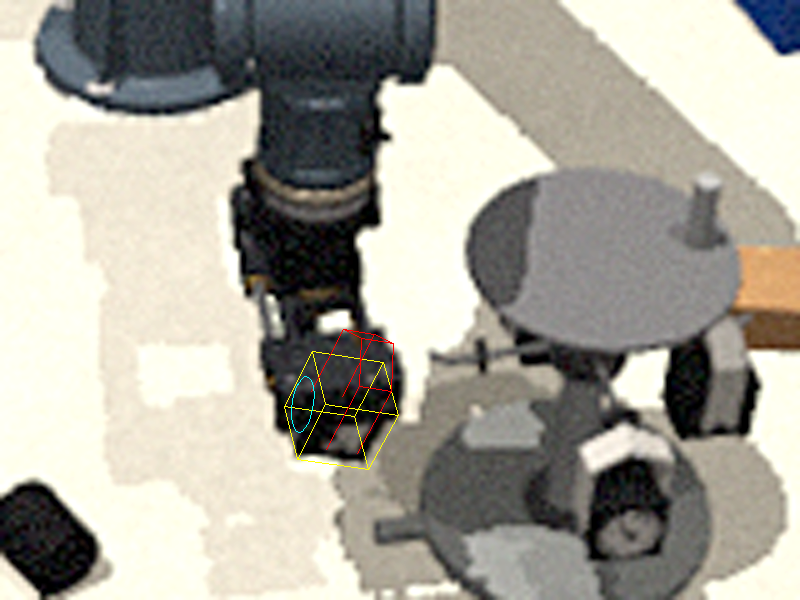

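View pics/w16.png

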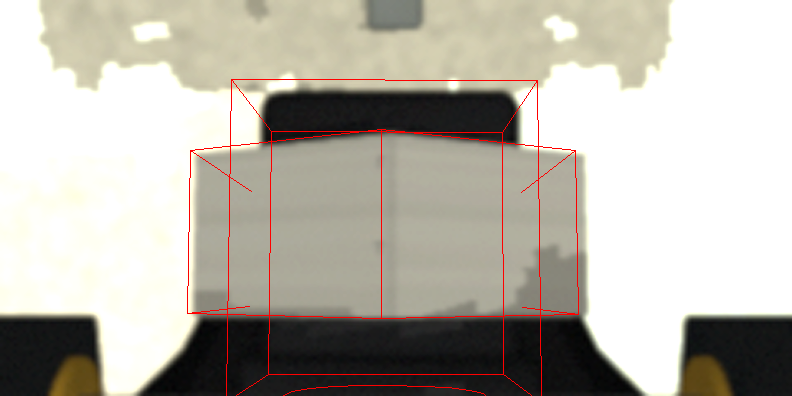

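Call:
play_rows([
  {"tx": 0.0025, "ty": 0.0186, "tz": 0, "turn": 0},
  {"tx": 0.0025, "ty": 0.0186, "tz": 0, "turn": 0},
  {"tx": 0, "ty": 0, "tz": 0, "turn": 0},
], gripper=0.4)

```text
time_s: 16.85
position: [0.5959, -0.0198, 0.2023]
tcp_rot: [[0.992, -0.13, -0.002], [-0.13, -0.992, 0.001], [-0.002, -0.001, -1.0]]
force: [-0.1, -0.8, -2.0]
opening: 0.548
```

Run:
```python
from hv import *
dohv('s17',20,o=.0245,h=.0334)
```

```text
tcp [ 0.596  -0.0208  0.2025] yaw -7.5 r 0.1477 lat -0.0002 eye r 0.1082 lat -0.0004 z 0.1823 F [ 0.1  0.6 -1.2] t 16.9
```

View pics/s17.png

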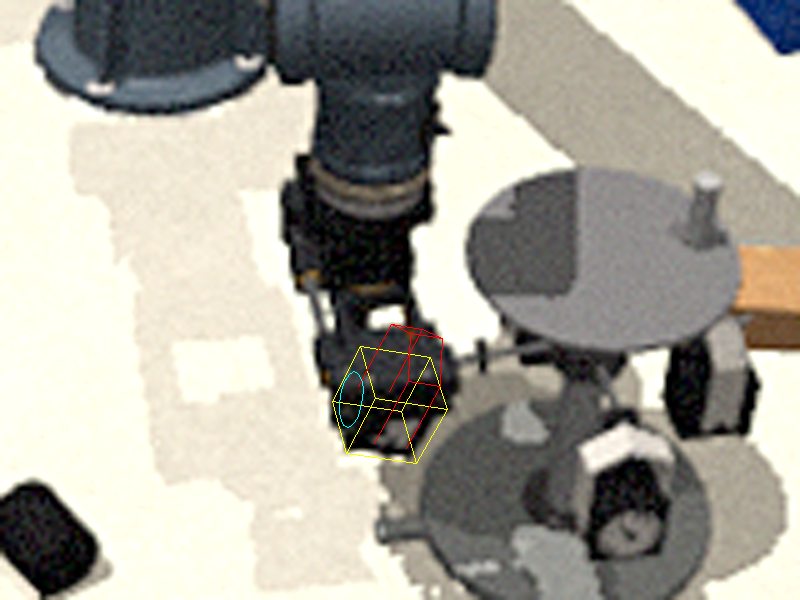

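Run:
```python
from hw import go
go('w18',[20],o=.0245,h=.0334)
```

```text
(no output)
```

View pics/w18_n.png

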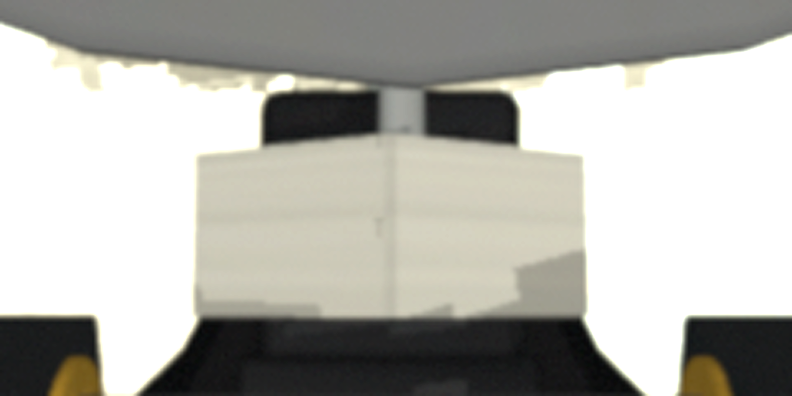

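Call:
play_rows([
  {"tx": 0.0028, "ty": 0.0085, "tz": 0, "turn": 0},
  {"tx": 0.0015, "ty": 0.0085, "tz": 0, "turn": 0},
  {"tx": 0.0011, "ty": 0.008, "tz": 0, "turn": 0},
  {"tx": 0, "ty": 0, "tz": 0, "turn": 0},
], gripper=0.4)

```text
time_s: 17.35
position: [0.6006, -0.0017, 0.2032]
tcp_rot: [[0.991, -0.132, -0.0], [-0.132, -0.991, 0.0], [-0.0, -0.0, -1.0]]
force: [-0.2, -0.0, -3.1]
opening: 0.548
```

Run:
```python
from hv import *
dohv('s19',20,o=.0245,h=.0334)
from hw import go
go('w19',[20],o=.0245,h=.0334)
```

```text
tcp [ 0.6005 -0.0021  0.2032] yaw -7.6 r 0.1285 lat 0.0018 eye r 0.0891 lat 0.0017 z 0.183 F [ 0.1 -0.7 -1.5] t 17.4
```

View pics/s19_n.png

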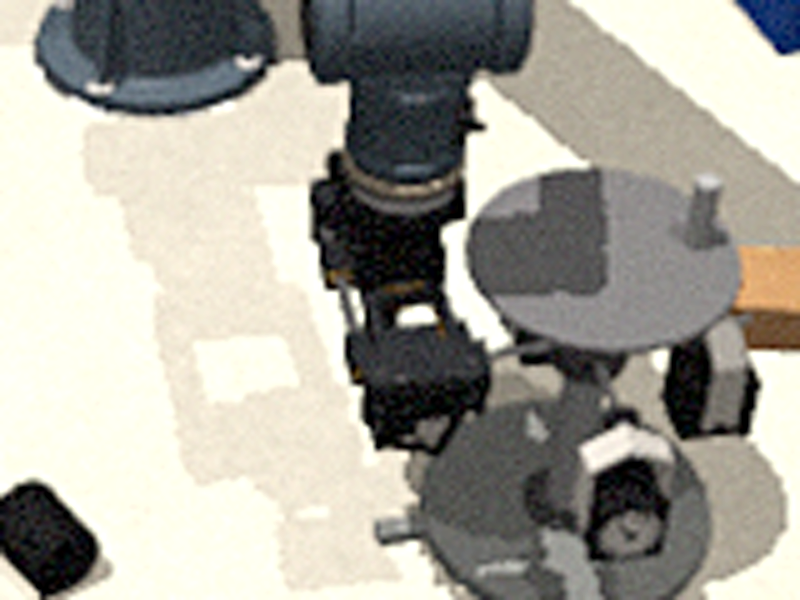

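View pics/w19.png

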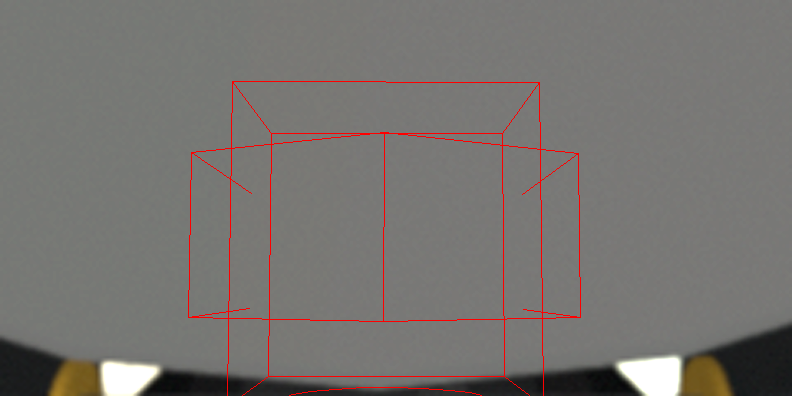

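Call:
play_rows([
  {"tx": 0.0003, "ty": 0.0022, "tz": -0.004, "turn": 0},
  {"tx": 0, "ty": 0, "tz": -0.005, "turn": 0},
  {"tx": 0, "ty": 0, "tz": -0.005, "turn": 0},
  {"tx": 0, "ty": 0, "tz": 0, "turn": 0},
], gripper=0.4)

```text
time_s: 17.85
position: [0.6007, -0.0009, 0.1918]
tcp_rot: [[0.991, -0.133, -0.001], [-0.133, -0.991, 0.0], [-0.001, -0.0, -1.0]]
force: [-0.5, 1.3, 1.4]
opening: 0.546
```

Call:
play_rows([
  {"tx": 0, "ty": 0, "tz": -0.003, "turn": 0},
  {"tx": 0, "ty": 0, "tz": -0.002, "turn": 0},
  {"tx": 0, "ty": 0, "tz": 0, "turn": 0},
], gripper=0.4)

```text
time_s: 18.15
position: [0.602, -0.0002, 0.1899]
tcp_rot: [[0.991, -0.133, 0.004], [-0.133, -0.991, 0.001], [0.004, -0.002, -1.0]]
force: [-1.0, 1.8, 8.6]
opening: 0.547
```

Call:
play_rows([
  {"tx": 0, "ty": 0, "tz": 0.001, "turn": 0},
  {"tx": 0, "ty": 0, "tz": 0, "turn": 0},
  {"tx": 0, "ty": 0, "tz": 0, "turn": 0},
  {"tx": 0, "ty": 0, "tz": 0, "turn": 0},
  {"tx": 0, "ty": 0, "tz": 0, "turn": 0},
  {"tx": 0, "ty": 0, "tz": 0, "turn": 0},
  {"tx": 0, "ty": 0, "tz": 0, "turn": 0},
], gripper=0.85)

```text
time_s: 18.85
position: [0.6008, -0.0009, 0.1887]
tcp_rot: [[0.991, -0.133, -0.0], [-0.133, -0.991, -0.0], [-0.0, 0.0, -1.0]]
force: [-0.2, -0.4, 0.2]
opening: 0.85
```

Run:
```python
from hv import *
dohv('s20',0,o=.0395,h=.0815,hz=.025)
dohv('t20',0,box=(250,150,330,220),f=9,cam='top')
```

```text
tcp [ 0.6008 -0.0009  0.1887] yaw -7.6 r 0.1273 lat 0.0019 eye r 0.0878 lat 0.0018 z 0.1637 F [ 0.7 -0.2 -0.1] t 18.9
tcp [ 0.6008 -0.0009  0.1887] yaw -7.6 r 0.1273 lat 0.0019 eye r 0.1033 lat 0.0018 z 0.1762 F [ 0.1 -0.3  0.4] t 18.95
```

View pics/s20_n.png

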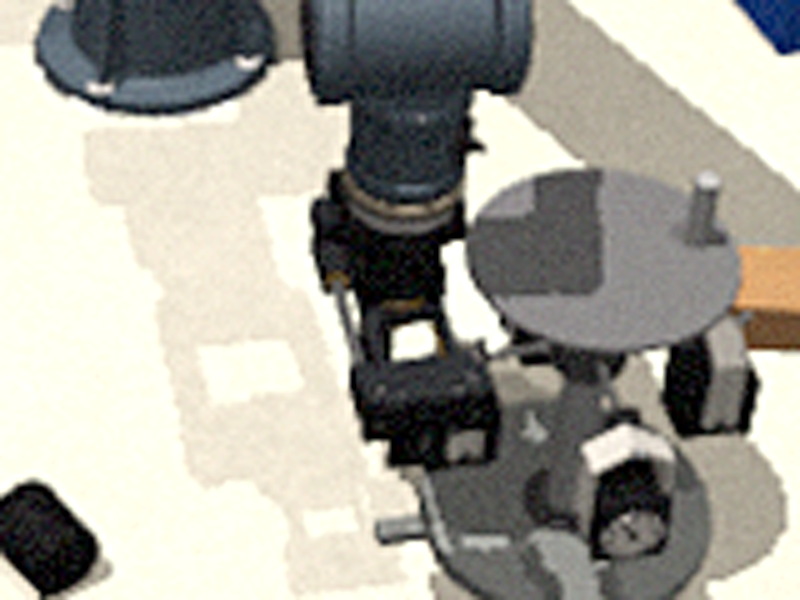

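View pics/t20_n.png

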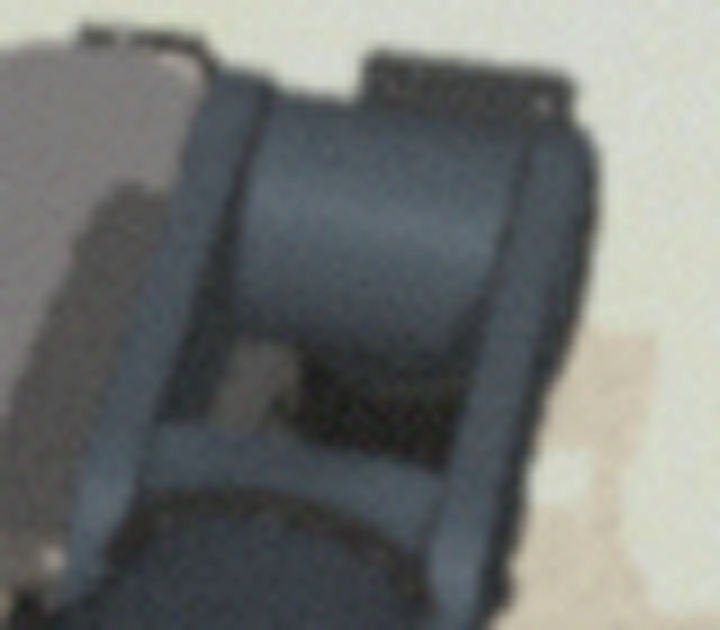

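Call:
play_rows([
  {"tx": -0.002, "ty": -0.015, "tz": 0, "turn": 0},
  {"tx": -0.004, "ty": -0.03, "tz": 0, "turn": 0},
  {"tx": -0.006, "ty": -0.045, "tz": 0, "turn": 0},
  {"tx": -0.006, "ty": -0.05, "tz": 0.02, "turn": 0},
  {"tx": -0.006, "ty": -0.05, "tz": 0.03, "turn": 0},
  {"tx": -0.006, "ty": -0.05, "tz": 0.03, "turn": 0},
  {"tx": 0, "ty": 0, "tz": 0, "turn": 0},
], gripper=0.85)

```text
time_s: 19.65
position: [0.5782, -0.2, 0.2567]
tcp_rot: [[0.99, -0.138, 0.008], [-0.138, -0.99, -0.007], [0.009, 0.006, -1.0]]
force: [0.8, 0.0, 0.6]
opening: 0.849
```

Run:
```python
from hv import *
s=vision.capture('scene'); t=vision.capture('top'); w=vision.capture('wrist'); ax=np.array([.616,.1255]); a=np.radians(-97.7); f=np.array([np.cos(a),np.sin(a)])
g=ax+.088*f
L=car(ax,a,np.radians(262.3))+glines(g[0],g[1],a+np.pi,.165-.0815)
over(s,L,'s21',(330,165,430,265),6); over(s,[],'s21_n',(330,165,430,265),6); over(t,L,'t21',(220,145,310,230),8); over(t,[],'t21_n',(220,145,310,230),8); over(w,[],'w21',(0,0,640,400),1.2)
st=bot.read_state(); print(st['position'],st['time_s'])
```

```text
[ 0.57598851 -0.19303586  0.25242564] 19.8
```

View pics/s21.png

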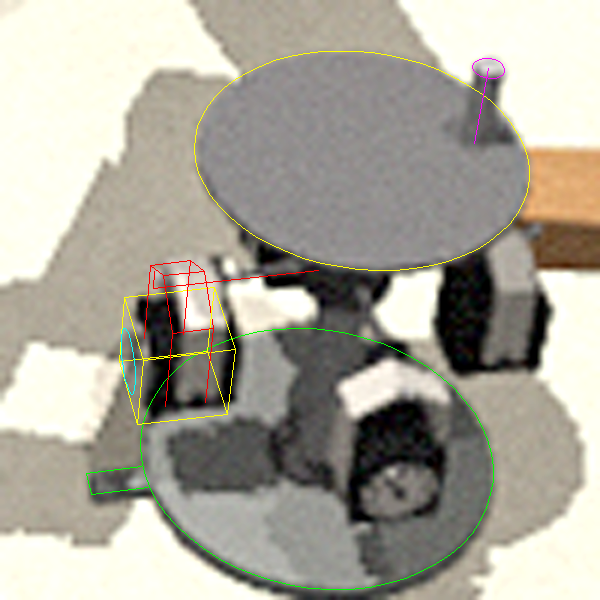

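View pics/s21_n.png

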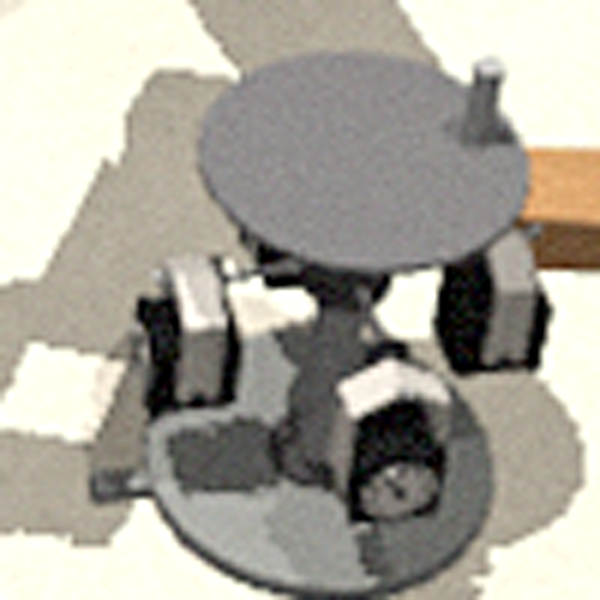

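View pics/t21.png

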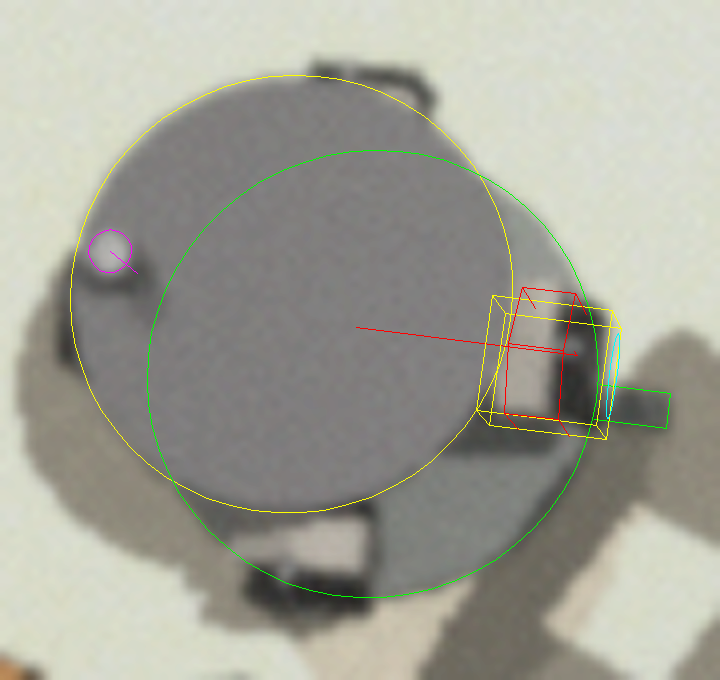

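View pics/w21.png

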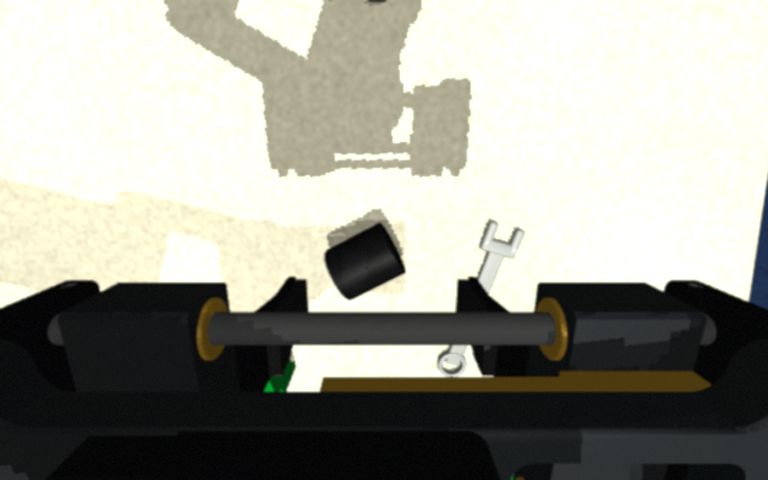

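Run:
```python
from hv import *
s=vision.capture('scene'); t=vision.capture('top')
over(t,[],'t22',(265,165,310,210),14); over(s,[],'s22',(345,195,385,245),12); over(s,[],'full22',(0,0,640,400),1.2)
b=cv2.imread('pics/s21_n.png'); over(s,[],'s22b',(330,165,430,265),6); c=cv2.imread('pics/s22b.png'); d=np.abs(b[240:430,120:260].astype(int)-c[240:430,120:260]); print(d.mean(),np.abs(b.astype(int)-c).mean())
```

```text
5.424022556390978 4.094899074074074
```

View pics/t22.png

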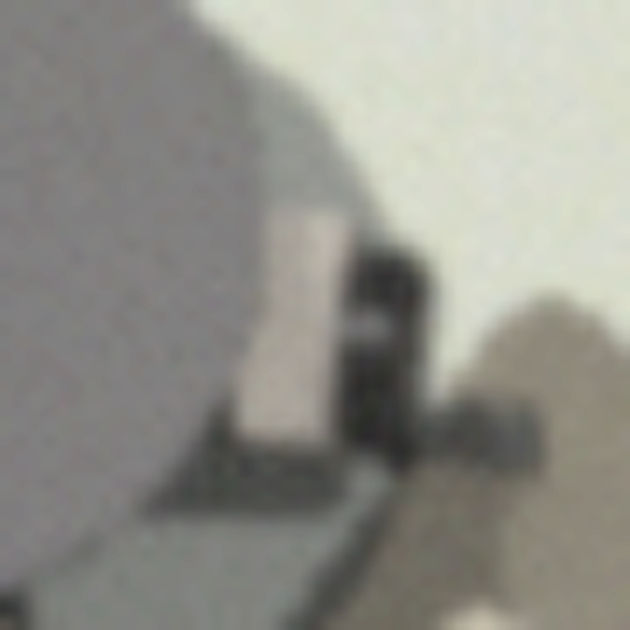

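View pics/s22.png

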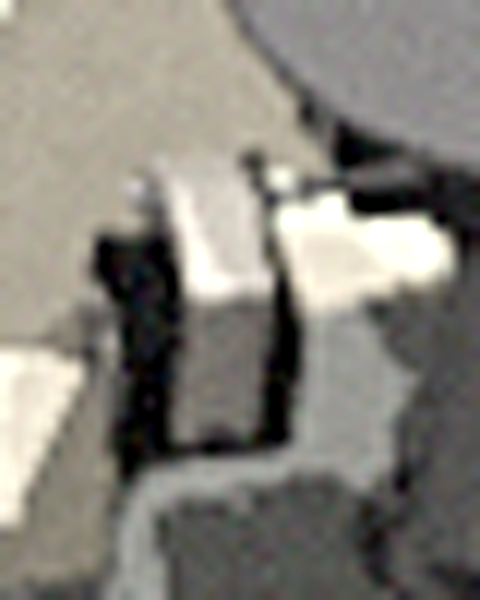

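View pics/full22.png

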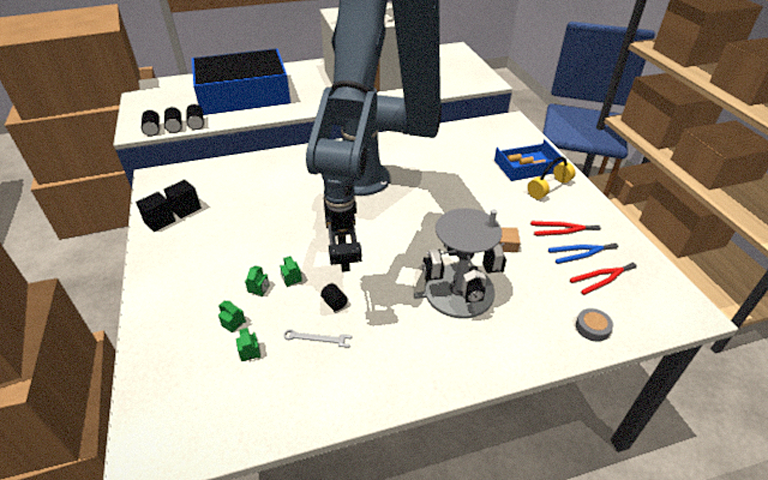

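```bash
python3 -c "
from h import *; print(bot.hand_in())"
```

```text
the job is handed in; nothing more can be done
None
```

The gauge is hanging by its bail on the empty hook, over the front tab, dial outwards and let go. I handed the job in at about 20 s of the 69 s allowed; no verdict came back.

- **Carousel:** I gripped the crank peg and turned the carousel about 96° anticlockwise. Afterwards the peg matched the predicted position in both the scene and top pictures, which puts the hook over the tab to within about 1°.
- **Tilting the gauge:** The moves only allow shifts and a turn about the vertical, so the gripper could not lean back as advised. I gripped the gauge near its dial edge and tilted it about 20° in the fingers by pushing its lower back edge against the fixed front tab. The gripper body then passed outside the disc's rim. The wrist force I read during the push was at most about 9 N.
- **Hanging:** I threaded the bail over the hook and lowered it until the force showed contact, about 9 N. Then I opened the fingers and backed the arm away.

**Last checks:**
- The pictures show the gauge upright and still, with the hook tip in front of the bail and the peg still in place.
- The round instrument, carton and spanner look undisturbed.
- The one mismatch is that the bail sits about 4–6 mm further in than the nominal seat, between the collar and the bent end.

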